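# Three succulents back on their own saucers

### The job

After watering, the three little succulents on the cart were set back on one another's saucers. Put each pot gently back, upright, in the middle of the saucer of its own shape - round on round, square on square, oblong on oblong - with the sides of the square and the oblong pot lined up with the sides of their saucers; the empty section of the divided tray is free for parking a pot on the way. Leave the saucers, the cup and the vials where they are.

Things in the scene. Friction and masses are not known exactly. Their poses are not given: they have to be found in the camera images.
- round_pot_center (a point): Round pot: straight-walled clay pot with a small rigid succulent in it, loose, 0.14 to 0.28 kg. Diameter 58 mm, pot 64 mm high, leaves rise to 15 mm above its rim inside its outline. The point is on its axis half-way up the pot (32 mm above its underside); z up.
- square_pot_center (a point): Square pot: straight-walled clay pot with a small rigid succulent in it, loose, 0.14 to 0.28 kg. 52 x 52 mm, 60 mm high, a ball cactus rises to 18 mm above its rim inside its outline. The point is at its middle half-way up the pot (30 mm above its underside); x and y square to its sides, z up.
- oblong_pot_center (a point): Oblong pot: straight-walled clay pot with a small rigid succulent in it, loose, 0.14 to 0.28 kg. 72 mm long (along its x) and 44 mm wide (along its y), 58 mm high, leaves rise to 15 mm above its rim inside its outline. The point is at its middle half-way up the pot (29 mm above its underside); z up.
- round_saucer: Round saucer: loose, white polypropylene, 10 mm high over all; floor 3 mm thick with a rim 3 mm thick standing 7 mm above it. Origin at the centre of its underside, z up. 94 mm across the rim, flat floor about 80 mm across. At the start it carries another shape of pot.
- square_saucer: Square saucer: loose, white polypropylene, 10 mm high over all; floor 3 mm thick with a rim 3 mm thick standing 7 mm above it. Origin at the centre of its underside, z up. 92 x 92 mm outside, x and y square to its sides. At the start it carries another shape of pot.
- oblong_saucer: Oblong saucer: loose, white polypropylene, 10 mm high over all; floor 3 mm thick with a rim 3 mm thick standing 7 mm above it. Origin at the centre of its underside, z up. 128 mm long outside (along its x), 76 mm wide (along its y). At the start it carries another shape of pot.
- tray_free (a point): Empty section of the divided polypropylene tray (fixed; tray 166 x 124 mm, walls 3 mm thick and 20 mm high above the cart top, floor 3 mm thick). The section is 117 mm along the tray's x and 118 mm along its y inside. The point is at the middle of the section's floor, on its upper face; z up. The two vial cells lie beyond its +x wall.
- cup: White ceramic cup, loose, 78 mm across the rim, 82 mm high, stands on the cart. Origin at the centre of its underside, z up. To be left alone.
- vial1_center (a point): Translucent plastic vial with a white cap, loose, 26 mm across the body, 29 mm across the cap, 55 mm high, stands in one small cell of the tray. The point is on its axis half-way up. To be left alone.
- vial2_center (a point): A second such vial, 29 mm across the cap, 55 mm high, in the other small cell of the tray. The point is on its axis half-way up. To be left alone.
Not all that is in view belongs to the job. Leave any yellow look-alike of the part that bears oblong_pot_center alone.

How it is judged:
By the outcome, as a careful person would: the job done as asked, in the order asked, and still so for the second after the job is handed in, with the robot touching nothing.
It also fails if it takes over 128 s, if anything falls off the work surface, if the arm or the gripper's body presses on something with over 40 N, if the wrist force passes 120 N, or if a joint passes its speed limit or range.

### The arm

A 6-joint arm with a two-finger parallel gripper is mounted at the origin on the work surface. World frame = base frame: x ahead of the robot, y to its left, z up, the work surface at z = 0. Lengths are in mm, angles in rad, forces in N, time in s.
With the tool pointing down it reaches from about 300 to 775 mm from the base axis. Payload 14.6 kg.
Tool frame: the origin (TCP) lies on the mounting face of the last link; the fingertips stand 173 mm ahead of it and the grasp point (between the pads) lies 155 mm ahead of it; y points along the fingers, z is the direction in which the jaws open and shut, and the axes are right-handed (so a half turn about y gives the same grasp; the last joint's range is limited). The gripper opens to 85 mm and grips with 20 to 120 N. Pads are 22 mm wide; open, the fingers measure 114 mm over their backs; the gripper's body (76 mm by 85 mm) begins 54 mm behind the grasp point. The pads swing forward as they close: fully open they stand 13 mm farther back than shut.
Start: joints at [-1.205, 0.3, 1.521, -0, 1.321, -0.067], TCP at [230.67, -499.282, 404.681] pointing down, gripper open.
Joint ranges: [-3.03, 3.03], [-0.79, 2.21], [0.23, 2.52], [-1.04, 4.18], [0, 3.07], [-2.55, 2.55]. Speed limits (rad/s): [2.22, 2.22, 2.57, 3.14, 3.14, 3.14].

### API

Orientations are given as a unit quaternion [x, y, z, w].
In Python, from workcell import * gives the robot as it stands. The module is installed in compiled form; this text tells all that it offers.
- The arm moves only by the tool move_arm, never from a script. Its argument "steps" is a list of rows, each an object of numbers: "wx", "wy", "wz": the turn, a rotation vector about the tool's x, y, z in units of 8 degrees (1.0 is 8 degrees); "dx", "dy", "dz": the shift along the tool's x, y, z in units of 25 mm (1.0 is 25 mm); "grip": the opening, from 0 (shut) to 1 (fully open). A call has 1 to 20 rows; each row shifts and turns the pose as measured when the row begins, along the tool's axes as they then stand; what a row does not reach is not made up. A row lasts 1/8 s, in which the tool goes at most 62.5 mm and 10.7 degrees, less where a joint would pass 70% of its speed; a pose out of reach is approached as far as the arm can. A call is refused whole if a number of a shift passes 1 or a number of a turn 1, either way. A call with a gripper value outside its range is refused whole. The fingers move at their own pace and stop on an object; the grip force is fixed at half the most. Time passes only in rows, so rows that do not move let the fingers close. It gives the time, the measured TCP pose, the force and the opening at its end, in the units of the state.
- read_state(): the state, without advancing time (a new reading comes with each control period).
- get_image(name): name is "side" or "top" or "wrist"; returns the picture (420x560x3 uint8, red, green, blue); there is no depth.
- camera_model(name): a dict with "camera_matrix" (3x3 intrinsics, pixels), "R" (3x3) and "t" (3): a world point X has camera coordinates R X + t; the wrist camera has in their place "tool_from_camera" (4x4, takes a point from camera to tool coordinates, whose origin is the TCP and whose axes are the tool frame's). Camera axes: x right, y down, z forward; pixel columns grow to the right and rows downward; lengths in mm; the calibration is good to about 2 mm. A picture is of the moment at which its call begins: read the wrist's pose just before it. camera_model takes no time and is no camera call.
- hand_in(): hands the job in, once; it reports no verdict.
The state is a dict: "clock": time; "joints": joint angles; "joint_velocities": joint speeds; "tau": joint torques, N m; "eef_pos": TCP position; "tool_rot": TCP orientation; "wrist_force": force on the tool from outside, world axes, zero at the start; "wrist_torque": the same for the moment, N m; "grip_width": finger opening in mm.
Only numpy, scipy, OpenCV 4.12 (cv2) and the standard library are available. Lean on these libraries where they do the work, as an engineer would, in place of code of your own. Each camera call takes 0.05 s, during which the arm holds its last target. There are 200 camera calls.

## Working session

There is one attempt and no reset: what is moved stays moved. The work goes in short steps, Python scripts to look and compute and a tool call to move; the robot and the scene stay as the last step left them, time stands still between calls to the robot, and variables do not carry over. Pictures are saved under pics/ and viewed, about 12 in all and at most 16, crops included, and the job is handed in when it is done.

Besides the shell and the picture viewer there is one more tool, called after "Emit:" as name(argument=value, ...), one argument or row to a line, values as JSON. move_arm: Moves the arm, as the interface text tells. Its arguments: {"type":"object","properties":{"steps":{"type":"array"}},"required":["steps"]}

```bash
mkdir -p pics
python3 - <<'E'
from workcell import *
import cv2,numpy as np
s=read_state();print(s)
for n in("top","side"):
    cv2.imwrite(f"pics/{n}0.png",get_image(n)[:,:,::-1]);print(n,camera_model(n))
print(camera_model("wrist"))
E
```

```text
{'clock': 0.0, 'joints': array([-1.20457749e+00,  3.00481328e-01,  1.52160036e+00, -4.86070932e-06,
        1.32067158e+00, -6.65937543e-02]), 'joint_velocities': array([ 0.00033099, -0.00105229, -0.00157488,  0.0007932 ,  0.00105968,
       -0.00012717]), 'tau': array([-1.84262799e-04, -5.43506813e+01, -3.61791837e+01, -3.06331413e-05,
        4.03905098e-03,  1.91965637e-05]), 'eef_pos': array([ 230.67241513, -499.25329943,  404.10742308]), 'tool_rot': array([-0.15189405,  0.69101909, -0.69020809,  0.15176827]), 'wrist_force': array([-0.87082508,  0.16845146,  0.12680376]), 'wrist_torque': array([ 0.00361065,  0.04935119, -0.00884603]), 'grip_width': 85.66594193383668}
top {'camera_matrix': array([[452.39784227,   0.        , 284.11486024],
       [  0.        , 452.39784227, 202.98324828],
       [  0.        ,   0.        ,   1.        ]]), 'R': array([[ 0.0199448 , -0.99976969, -0.00792285],
       [-0.98985569, -0.01863083, -0.14084957],
       [ 0.14066952,  0.01065169, -0.98999931]]), 't': array([-22.32236832, 567.61612941, 898.73764337])}
side {'camera_matrix': array([[431.9
[... 186 characters left out ...]
17738 ],
       [-0.10425246, -0.62564006, -0.77311444],
       [ 0.12431539,  0.7630562 , -0.63426408]]), 't': array([-566.88389363,  111.96609059,  734.96821635])}
{'camera_matrix': array([[355.30331896,   0.        , 284.17983777],
       [  0.        , 355.30331896, 213.99125996],
       [  0.        ,   0.        ,   1.        ]]), 'tool_from_camera': array([[ 2.13051875e-04,  9.45962349e-01,  3.24276409e-01,
        -8.46330710e+01],
       [-4.86968256e-04, -3.24276279e-01,  9.45962292e-01,
         3.11021700e+01],
       [ 9.99999859e-01, -3.59451357e-04,  3.91565966e-04,
         4.27467797e-01],
       [ 0.00000000e+00,  0.00000000e+00,  0.00000000e+00,
         1.00000000e+00]])}
```

View pics/top0.png

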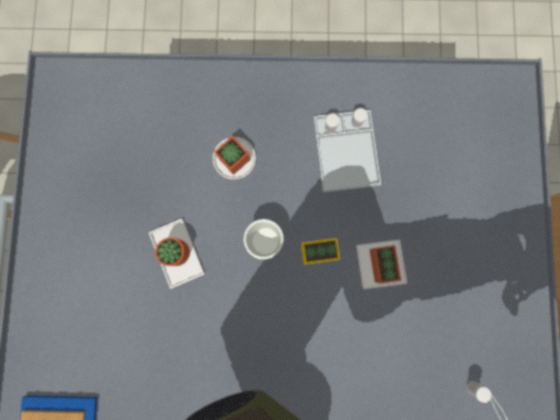

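View pics/side0.png

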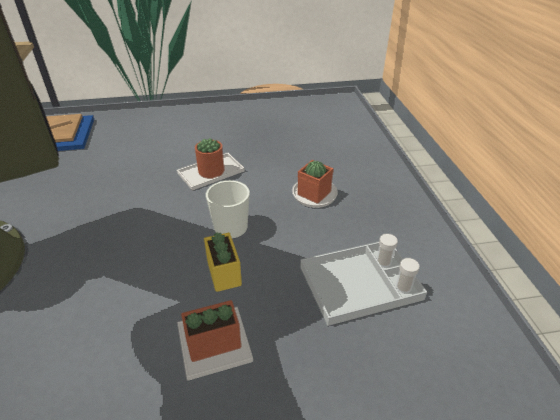

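The top view shows the square pot on the round saucer (233,155), the round pot on the oblong saucer (172,250) and the oblong pot on the square saucer (386,265). The free tray section is at (348,157), and the yellow look-alike at (320,250) is to be left alone. The red oblong pot is the clay one and it sits on a saucer, so that is the one meant.

```bash
cat > h.py <<'E'
import cv2,numpy as np
from workcell import *
from scipy.spatial.transform import Rotation as Ro
def cam(n):
    m=camera_model(n);K=m["camera_matrix"]
    if n=="wrist":
        s=read_state();T=np.eye(4);T[:3,:3]=Ro.from_quat(s["tool_rot"]).as_matrix();T[:3,3]=s["eef_pos"]
        P=np.linalg.inv(T@m["tool_from_camera"]);return K,P[:3,:3],P[:3,3]
    return K,m["R"],m["t"]
def cast(c,px,z):
    K,R,t=c;px=np.atleast_2d(px).astype(float);d=(R.T@np.linalg.inv(K)@np.c_[px,np.ones(len(px))].T).T
    C=-R.T@t;return C[:2]+d[:,:2]*((z-C[2])/d[:,2])[:,None]
def proj(c,X):
    K,R,t=c;q=(K@(R@np.atleast_2d(X).T+t[:,None])).T;return q[:,:2]/q[:,2:]
def masks(im):
    h=cv2.cvtColor(im,cv2.COLOR_RGB2HSV).astype(int)
    red=((h[...,0]<12)|(h[...,0]>172))&(h[...,1]>110)&(h[...,2]>40)
    white=(h[...,1]<45)&(h[...,2]>150)
    return red.astype(np.uint8),white.astype(np.uint8),h
def rects(c,m,z,amin=100):
    out=[]
    for k in cv2.findContours(m,0,1)[0]:
        if cv2.contourArea(k)<amin: continue
        q=cast(c,k[:,0],z).astype(np.float32);r=cv2.minAreaRect(q);(u,v),_=cv2.minEnclosingCircle(q)
        out.append((np.round(k[:,0].mean(0)),np.round(r[0],1),np.round(r[1],1),round(r[2],1),np.round((u,v),1)))
    return out
E
python3 - <<'E'
from h import *
im=get_image("top");c=cam("top");r,w,h=masks(im)
print("cam",-c[1].T@c[2])
for p in[(385,245),(365,280),(245,170),(160,235),(375,182),(345,150),(345,185),(300,300)]:print(p,h[p[1],p[0]])
print("red z62");[print(*x) for x in rects(c,r,62)]
print("white z10");[print(*x) for x in rects(c,w,10)]
E
```

```text
cam [435.87827698 -21.3151422  969.52127489]
(385, 245) [ 11  33 145]
(365, 280) [ 17  15 156]
(245, 170) [ 17  10 228]
(160, 235) [ 23   9 230]
(375, 182) [ 80   5 152]
(345, 150) [ 78   6 212]
(345, 185) [ 83   7 140]
(300, 300) [105  17  89]
red z62
[386. 263.] [ 446.  -213.9] [67.3 49.1] 9.2 [ 446.5 -215. ]
[174. 252.] [461.  207.2] [56.9 54.8] 74.6 [459.7 209.8]
[232. 154.] [664.7  96.6] [61.5 52.2] 43.6 [665.   95.8]
white z10
[493. 404.] [ 170.6 -432.3] [79.2 33.3] 32.6 [ 173.4 -437.2]
[367. 263.] [ 444.4 -189.6] [83.2 40.2] 1.1 [ 445.2 -193.6]
[263. 239.] [495.9  34.9] [81.4 86. ] 57.4 [494.3  33. ]
[177. 252.] [461.  216.4] [132.1  79.4] 24.6 [461.1 216. ]
[  4. 196.] [575.1 588.8] [165.2  29.8] 4.5 [575.  586.9]
[236. 163.] [660.9  98. ] [76.2 95.4] 20.0 [668.8 101. ]
[348. 147.] [ 694.8 -144.5] [176.  129.3] 7.4 [ 692.4 -145.1]
[302.  34.] [875.7   9.8] [ 330.8 1279.6] 0.9 [970.5  11.3]
```

```bash
cat >> h.py <<'E'
def plan(x,y,z,jaw):
    """remaining: turn first (deg about tool y), then shift in tool axes after the turn. jaw=world angle deg of the jaw axis"""
    s=read_state();R=Ro.from_quat(s["tool_rot"]).as_matrix();j=np.degrees(np.arctan2(R[1,2],R[0,2]))
    d=(jaw-j+90)%180-90                      # world yaw change; about tool y (down) sign flips
    t=np.array([np.cos(np.radians(j+d)),np.sin(np.radians(j+d)),0]);yv=np.array([0,0,-1.]);xv=np.cross(yv,t)
    g=np.array([x,y,z])-s["eef_pos"]
    tilt=Ro.from_matrix(np.c_[xv,yv,t]).inv()*Ro.from_matrix(R)
    print("eef",s["eef_pos"].round(1),"jaw",round(j,1),"q6",s["joints"][5].round(2),"clock",round(s["clock"],2),"w",round(s["grip_width"],1))
    print("turn wy total units",round(-d/8,2),"| shift units dx,dy,dz",np.round([g@xv/25,g@yv/25,g@t/25],2),"| tilt deg",np.round(Ro.from_matrix(R).as_matrix()[2,1],4))
E
python3 - <<'E'
from h import *
plan(446,-214,330,99)
im=get_image("top");c=cam("top");h=masks(im)[2]
w=((h[...,1]<40)&(h[...,2]>122)).astype(np.uint8)
[print(*x) for x in rects(c,w,10,300)]
E
```

```text
eef [ 230.7 -499.3  404.3] jaw -65.2 q6 -0.07 clock 0.15 w 85.6
turn wy total units 1.97 | shift units dx,dy,dz [-10.29   2.97  -9.92] | tilt deg -1.0
[441. 355.] [ 277.1 -312. ] [271.9 504.7] 1.3 [ 276.5 -327. ]
[381. 264.] [ 447.1 -217.1] [92.  92.9] 8.6 [ 447.  -217.6]
[  6. 189.] [569.8 580.7] [266.8  41.7] 6.2 [567.6 601.4]
[ 11. 118.] [754.9 597.5] [79.1 49. ] 5.8 [756.6 598.8]
[238. 210.] [508.3  -3.6] [ 772.6 1116.5] 0.0 [507.1  -3.1]
[313.  50.] [831.5   9.2] [ 419.3 1279.6] 0.9 [881.4   9.9]
```

Emit:
move_arm(
  steps=[
    {"wy":1,"grip":1},
    {"wy":0.97,"grip":1},
    {"dx":-1,"dz":-0.97,"dy":0.3,"grip":1},
    {"dx":-1,"dz":-0.97,"dy":0.3,"grip":1},
    {"dx":-1,"dz":-0.97,"dy":0.3,"grip":1},
    {"dx":-1,"dz":-0.97,"dy":0.3,"grip":1},
    {"dx":-1,"dz":-0.97,"dy":0.3,"grip":1},
    {"dx":-1,"dz":-0.97,"dy":0.3,"grip":1},
    {"dx":-1,"dz":-0.97,"dy":0.3,"grip":1},
    {"dx":-1,"dz":-0.97,"dy":0.3,"grip":1},
    {"dx":-1,"dz":-0.97,"dy":0.3,"grip":1},
    {"dx":-1,"dz":-0.97,"dy":0.3,"grip":1},
    {"grip":1},
    {"grip":1},
  ],
)

```text
schema error: expected keys wx, wy, wz, dx, dy, dz, grip
```

Run:
```python
from h import *
plan(446,-214,330,99)
c=cam("wrist");im=get_image("wrist");cv2.imwrite("pics/w1.png",im[:,:,::-1])
r,w,h=masks(im);[print(*x) for x in rects(c,r,61,300)]
print(h[200,280],proj(c,[[447,-217,10],[446,-214,61]]))
```

```text
eef [ 230.7 -499.3  404.3] jaw -65.2 q6 -0.07 clock 0.2 w 85.1
turn wy total units 1.98 | shift units dx,dy,dz [-10.29   2.97  -9.92] | tilt deg -1.0
[120  15 137] [[  65.14018879 -229.04869052]
 [  12.05817774 -300.04193463]]
```

View pics/w1.png

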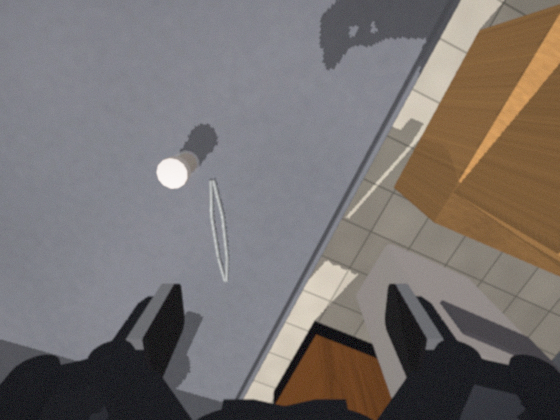

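All seven keys are needed in every row, so the call was refused and the arm has not moved. This picture shows only the start area.

Emit:
move_arm(
  steps=[
    {"wx":0,"wy":1,"wz":0,"dx":0,"dy":0,"dz":0,"grip":1},
    {"wx":0,"wy":0.97,"wz":0,"dx":0,"dy":0,"dz":0,"grip":1},
    {"wx":0,"wy":0,"wz":0,"dx":-1,"dy":0.3,"dz":-0.97,"grip":1},
    {"wx":0,"wy":0,"wz":0,"dx":-1,"dy":0.3,"dz":-0.97,"grip":1},
    {"wx":0,"wy":0,"wz":0,"dx":-1,"dy":0.3,"dz":-0.97,"grip":1},
    {"wx":0,"wy":0,"wz":0,"dx":-1,"dy":0.3,"dz":-0.97,"grip":1},
    {"wx":0,"wy":0,"wz":0,"dx":-1,"dy":0.3,"dz":-0.97,"grip":1},
    {"wx":0,"wy":0,"wz":0,"dx":-1,"dy":0.3,"dz":-0.97,"grip":1},
    {"wx":0,"wy":0,"wz":0,"dx":-1,"dy":0.3,"dz":-0.97,"grip":1},
    {"wx":0,"wy":0,"wz":0,"dx":-1,"dy":0.3,"dz":-0.97,"grip":1},
    {"wx":0,"wy":0,"wz":0,"dx":-1,"dy":0.3,"dz":-0.97,"grip":1},
    {"wx":0,"wy":0,"wz":0,"dx":-1,"dy":0.3,"dz":-0.97,"grip":1},
    {"wx":0,"wy":0,"wz":0,"dx":0,"dy":0,"dz":0,"grip":1},
  ],
)

```text
clock: 1.88
eef_pos: [447.9, -213.5, 326.3]
tool_rot: [-0.052, 0.706, -0.705, 0.052]
wrist_force: [-0.6, -0.9, -0.2]
grip_width: 85.7
```

Run:
```python
from h import *
plan(446,-214,330,99)
c=cam("wrist");im=get_image("wrist");cv2.imwrite("pics/w2.png",im[:,:,::-1])
r,w,h=masks(im);[print(*x) for x in rects(c,r,61,300)]
print(h[200,280],proj(c,[[447,-217,10],[446,-214,61]]))
```

```text
eef [ 447.9 -213.5  326.3] jaw -81.6 q6 0.9 clock 1.88 w 85.7
turn wy total units -0.07 | shift units dx,dy,dz [ 0.08 -0.15  0.01] | tilt deg -1.0
[289. 216.] [ 450.9 -216.6] [80.4 43.1] 9.0 [ 449.7 -216.3]
[52 94 98] [[288.3233382  200.67393928]
 [284.6572563  222.43098719]]
```

View pics/w2.png

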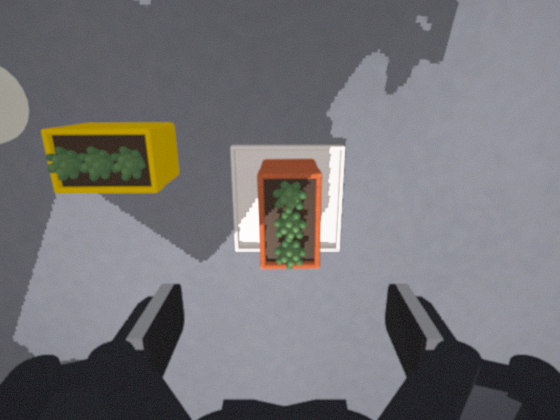

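The close view shows the red oblong pot at (289,216), with its rim centre at about (446.7,-217.2), width 43 mm and angle 9°, in line with the square saucer. The yellow look-alike is at (110,158), well clear. Grasp now.

Emit:
move_arm(
  steps=[
    {"wx":0,"wy":0,"wz":0,"dx":0.07,"dy":0.7,"dz":0.14,"grip":1},
    {"wx":0,"wy":0,"wz":0,"dx":0,"dy":1,"dz":0,"grip":1},
    {"wx":0,"wy":0,"wz":0,"dx":0,"dy":1,"dz":0,"grip":1},
    {"wx":0,"wy":0,"wz":0,"dx":0,"dy":1,"dz":0,"grip":1},
    {"wx":0,"wy":0,"wz":0,"dx":0,"dy":0.8,"dz":0,"grip":1},
    {"wx":0,"wy":0,"wz":0,"dx":0,"dy":0.5,"dz":0,"grip":1},
    {"wx":0,"wy":0,"wz":0,"dx":0,"dy":0.1,"dz":0,"grip":1},
    {"wx":0,"wy":0,"wz":0,"dx":0,"dy":0,"dz":0,"grip":0.6},
    {"wx":0,"wy":0,"wz":0,"dx":0,"dy":0,"dz":0,"grip":0.55},
    {"wx":0,"wy":0,"wz":0,"dx":0,"dy":0,"dz":0,"grip":0.4},
    {"wx":0,"wy":0,"wz":0,"dx":0,"dy":0,"dz":0,"grip":0.3},
    {"wx":0,"wy":0,"wz":0,"dx":0,"dy":0,"dz":0,"grip":0.2},
    {"wx":0,"wy":0,"wz":0,"dx":0,"dy":0,"dz":0,"grip":0.1},
    {"wx":0,"wy":0,"wz":0,"dx":0,"dy":0,"dz":0,"grip":0},
  ],
)

```text
clock: 3.68
eef_pos: [444.1, -223.9, 199.6]
tool_rot: [0.048, -0.704, 0.707, -0.051]
wrist_force: [0.3, -0.1, -2.5]
grip_width: 43.5
```

Emit:
move_arm(
  steps=[
    {"wx":0,"wy":0,"wz":0,"dx":0,"dy":-0.5,"dz":0,"grip":0},
    {"wx":0,"wy":0,"wz":0,"dx":0,"dy":-1,"dz":0,"grip":0},
    {"wx":0,"wy":0,"wz":0,"dx":0,"dy":-1,"dz":0,"grip":0},
    {"wx":0,"wy":0,"wz":0,"dx":0,"dy":-1,"dz":0,"grip":0},
    {"wx":0,"wy":0,"wz":0,"dx":0,"dy":-0.5,"dz":0,"grip":0},
    {"wx":0,"wy":0,"wz":0,"dx":0,"dy":0,"dz":0,"grip":0},
  ],
)

```text
clock: 4.42
eef_pos: [443.3, -223.4, 305.7]
tool_rot: [0.048, -0.704, 0.707, -0.052]
wrist_force: [0.0, 0.3, -3.5]
grip_width: 43.2
```

Run:
```python
from h import *
s=read_state();print(Ro.from_quat(s["tool_rot"]).as_matrix().round(4))
c=cam("top");im=get_image("top");cv2.imwrite("pics/t1.png",im[:,:,::-1])
r,w,h=masks(im)
for a,b,z in((1,60,20),):
    print("tray z20");[print(*x) for x in rects(c,w,20,1500)]
w2=((h[...,1]<40)&(h[...,2]>122)).astype(np.uint8)
print("z10");[print(*x) for x in rects(c,w2,10,300)]
print("red z62");[print(*x) for x in rects(c,r,62)]
```

```text
[[-0.9901  0.006   0.1401]
 [-0.1401 -0.0042 -0.9901]
 [-0.0053 -1.      0.0049]]
tray z20
[343. 146.] [ 691.4 -143.3] [175. 130.] 8.0 [ 688.6 -144.9]
[302.  34.] [870.    9.5] [ 329.6 1266.2] 0.9 [963.6  10.9]
z10
[336. 303.] [ 374.6 -106.9] [190.2 335.5] 68.8 [ 374.8 -118. ]
[263. 239.] [495.6  33.3] [82.6 82.7] 1.1 [495.2  32.3]
[293. 234.] [508.7  -3.3] [ 773.4 1118.8] 0.0 [507.1  -3.9]
[229. 100.] [724.6 -22.2] [ 756.4 1274. ] 6.2 [721.4   7.5]
red z62
[171. 252.] [463.7 210.8] [51.7 64.5] 1.1 [462.7 210.9]
[232. 154.] [664.3  97. ] [61.9 51.2] 43.1 [665.   95.8]
```

View pics/t1.png

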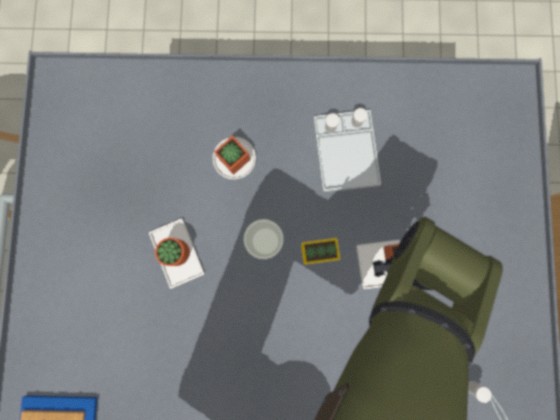

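The oblong pot is lifted, the square saucer looks unmoved, and the tray's outer near corners are at (321,190) and (380,186). I'll locate the section from those.

Run:
```python
from h import *
c=cam("top")
q=cast(c,[(321,190.5),(380,186.5),(314,115.5),(371.5,110)],20);print(q.round(1))
n=(q[0]+q[1])/2;f=(q[2]+q[3])/2;u=(f-n)/np.linalg.norm(f-n);print(np.linalg.norm(f-n),np.linalg.norm(q[0]-q[1]),np.degrees(np.arctan2(u[1],u[0])),np.degrees(np.arctan2(*(q[0]-q[1])[::1]))) 
p=n+u*61.5;print(p); plan(p[0],p[1],306,99)
```

```text
[[ 599.1  -89. ]
 [ 610.  -214.4]
 [ 764.5  -72.4]
 [ 779.1 -197.5]]
168.08991317795187 125.82715368024928 5.714587080225447 -4.998009438268294
[ 665.76244144 -145.55899675]
eef [ 443.2 -223.3  305. ] jaw -81.9 q6 0.89 clock 4.47 w 43.5
turn wy total units -0.12 | shift units dx,dy,dz [-9.28 -0.04 -1.68] | tilt deg -1.0
```

Emit:
move_arm(
  steps=[
    {"wx":0,"wy":0,"wz":0,"dx":-0.5,"dy":0,"dz":-0.1,"grip":0},
    {"wx":0,"wy":0,"wz":0,"dx":-1,"dy":0,"dz":-0.18,"grip":0},
    {"wx":0,"wy":0,"wz":0,"dx":-1,"dy":0,"dz":-0.18,"grip":0},
    {"wx":0,"wy":0,"wz":0,"dx":-1,"dy":0,"dz":-0.18,"grip":0},
    {"wx":0,"wy":0,"wz":0,"dx":-1,"dy":0,"dz":-0.18,"grip":0},
    {"wx":0,"wy":0,"wz":0,"dx":-1,"dy":0,"dz":-0.18,"grip":0},
    {"wx":0,"wy":0,"wz":0,"dx":-1,"dy":0,"dz":-0.18,"grip":0},
    {"wx":0,"wy":0,"wz":0,"dx":-1,"dy":0,"dz":-0.18,"grip":0},
    {"wx":0,"wy":0,"wz":0,"dx":-1,"dy":0,"dz":-0.18,"grip":0},
    {"wx":0,"wy":0,"wz":0,"dx":-0.8,"dy":0,"dz":-0.18,"grip":0},
    {"wx":0,"wy":0,"wz":0,"dx":0,"dy":0,"dz":0,"grip":0},
  ],
)

```text
clock: 5.85
eef_pos: [680.0, -140.3, 290.4]
tool_rot: [-0.054, 0.707, -0.704, 0.046]
wrist_force: [0.2, 0.1, -2.6]
grip_width: 43.3
```

Run:
```python
from h import *
plan(665.8,-145.6,201,99);print(read_state()["eef_pos"])
cv2.imwrite("pics/w3.png",get_image("wrist")[:,:,::-1])
```

```text
eef [ 680.  -140.3  290.4] jaw -81.9 q6 1.17 clock 5.85 w 43.3
turn wy total units -0.11 | shift units dx,dy,dz [0.59 3.58 0.12] | tilt deg -0.9999
[ 679.97043035 -140.26997686  290.39118999]
```

View pics/w3.png

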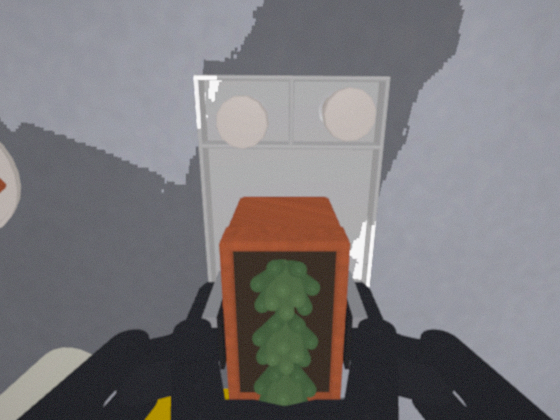

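The pot sits squarely in the hand over the tray (vials at (241,121) and (349,114)), but about 15 mm too far in +x. I'll correct that and go down.

Emit:
move_arm(
  steps=[
    {"wx":0,"wy":0,"wz":0,"dx":0.59,"dy":0,"dz":0.12,"grip":0},
    {"wx":0,"wy":0,"wz":0,"dx":0,"dy":0.8,"dz":0,"grip":0},
    {"wx":0,"wy":0,"wz":0,"dx":0,"dy":1,"dz":0,"grip":0},
    {"wx":0,"wy":0,"wz":0,"dx":0,"dy":0.8,"dz":0,"grip":0},
    {"wx":0,"wy":0,"wz":0,"dx":0,"dy":0.4,"dz":0,"grip":0},
    {"wx":0,"wy":0,"wz":0,"dx":0,"dy":0,"dz":0,"grip":0},
  ],
)

```text
clock: 6.65
eef_pos: [663.3, -145.2, 207.2]
tool_rot: [-0.055, 0.707, -0.703, 0.044]
wrist_force: [-0.9, -0.2, -2.7]
grip_width: 43.3
```

Run:
```python
from h import *
plan(665.8,-145.6,200,99);print(read_state()["wrist_force"])
```

```text
eef [ 663.3 -145.2  207.2] jaw -82.0 q6 1.16 clock 6.65 w 43.3
turn wy total units -0.12 | shift units dx,dy,dz [-0.1   0.29  0.03] | tilt deg -0.9999
[-0.91368656 -0.16834454 -2.72253897]
```

```bash
cat >> h.py <<'E'
def tilt():
    R=Ro.from_quat(read_state()["tool_rot"]).as_matrix();v=R.T@np.array([0,0,-1.])
    r=np.cross([0,1,0],v);print("level wx,wz units",np.round(np.degrees(r[[0,2]])/8,2))
E
python3 -c "
from h import *
tilt()"
```

```text
level wx,wz units [0.05 0.11]
```

Emit:
move_arm(
  steps=[
    {"wx":0,"wy":0,"wz":0,"dx":0,"dy":0.14,"dz":0,"grip":0},
    {"wx":0,"wy":0,"wz":0,"dx":0,"dy":0.07,"dz":0,"grip":0},
    {"wx":0,"wy":0,"wz":0,"dx":0,"dy":0,"dz":0,"grip":0},
  ],
)

```text
clock: 7.02
eef_pos: [663.7, -145.3, 203.4]
tool_rot: [-0.054, 0.707, -0.704, 0.045]
wrist_force: [1.1, -0.4, -2.1]
grip_width: 43.6
```

Emit:
move_arm(
  steps=[
    {"wx":0.05,"wy":0,"wz":0.11,"dx":0,"dy":0.06,"dz":0,"grip":0},
    {"wx":0,"wy":0,"wz":0,"dx":0,"dy":0.06,"dz":0,"grip":0},
    {"wx":0,"wy":0,"wz":0,"dx":0,"dy":0.04,"dz":0,"grip":0},
    {"wx":0,"wy":0,"wz":0,"dx":0,"dy":0,"dz":0,"grip":0},
  ],
)

```text
clock: 7.52
eef_pos: [663.8, -145.3, 199.8]
tool_rot: [0.048, -0.705, 0.706, -0.051]
wrist_force: [-0.4, -0.3, -2.6]
grip_width: 43.2
```

Emit:
move_arm(
  steps=[
    {"wx":0,"wy":0,"wz":0,"dx":0,"dy":0.06,"dz":0,"grip":0},
    {"wx":0,"wy":0,"wz":0,"dx":0,"dy":0,"dz":0,"grip":0},
  ],
)

```text
clock: 7.78
eef_pos: [664.0, -145.3, 199.6]
tool_rot: [0.048, -0.705, 0.706, -0.051]
wrist_force: [-0.9, -0.9, -2.4]
grip_width: 43.3
```

Emit:
move_arm(
  steps=[
    {"wx":0,"wy":0,"wz":0,"dx":0,"dy":0.08,"dz":0,"grip":0},
    {"wx":0,"wy":0,"wz":0,"dx":0,"dy":0.04,"dz":0,"grip":0},
  ],
)

```text
clock: 8.02
eef_pos: [664.2, -145.3, 199.4]
tool_rot: [0.047, -0.704, 0.706, -0.052]
wrist_force: [-3.6, 1.1, 5.6]
grip_width: 43.4
```

Contact: the force rose to +5.6 N. Release slowly, then retreat.

Emit:
move_arm(
  steps=[
    {"wx":0,"wy":0,"wz":0,"dx":0,"dy":0,"dz":0,"grip":0.52},
    {"wx":0,"wy":0,"wz":0,"dx":0,"dy":0,"dz":0,"grip":0.6},
    {"wx":0,"wy":0,"wz":0,"dx":0,"dy":0,"dz":0,"grip":0.7},
    {"wx":0,"wy":0,"wz":0,"dx":0,"dy":0,"dz":0,"grip":0.8},
    {"wx":0,"wy":0,"wz":0,"dx":0,"dy":-0.5,"dz":0,"grip":0.8},
    {"wx":0,"wy":0,"wz":0,"dx":0,"dy":-1,"dz":0,"grip":1},
    {"wx":0,"wy":0,"wz":0,"dx":0,"dy":-1,"dz":0,"grip":1},
    {"wx":0,"wy":0,"wz":0,"dx":0,"dy":-1,"dz":0,"grip":1},
    {"wx":0,"wy":0,"wz":0,"dx":0,"dy":-1,"dz":0,"grip":1},
    {"wx":0,"wy":0,"wz":0,"dx":0,"dy":-0.5,"dz":0,"grip":1},
    {"wx":0,"wy":0,"wz":0,"dx":0,"dy":0,"dz":0,"grip":1},
  ],
)

```text
clock: 9.4
eef_pos: [663.1, -145.0, 332.6]
tool_rot: [0.046, -0.704, 0.707, -0.053]
wrist_force: [-0.1, -0.5, -0.2]
grip_width: 85.3
```

Run:
```python
from h import *
c=cam("wrist");im=get_image("wrist");r,w,h=masks(im)
print("red(61)");[print(*x) for x in rects(c,r,61,300)]
tilt()
plan(664.5,97,330,133.5)
```

```text
red(61)
[284. 209.] [ 671.7 -144.9] [78.3 42.9] 8.0 [ 670.8 -145.3]
[  8. 158.] [680.2  40.3] [20.3 43.3] 83.9 [681.3  50.4]
level wx,wz units [-0.03 -0.06]
eef [ 663.1 -144.9  331.8] jaw -82.0 q6 1.16 clock 9.45 w 85.5
turn wy total units -4.43 | shift units dx,dy,dz [-6.7   0.07 -6.98] | tilt deg -1.0
```

The oblong pot is parked at about (668.5,-145.3). Next is the square pot.

Emit:
move_arm(
  steps=[
    {"wx":0,"wy":-1,"wz":0,"dx":0,"dy":0,"dz":0,"grip":1},
    {"wx":0,"wy":-1,"wz":0,"dx":0,"dy":0,"dz":0,"grip":1},
    {"wx":0,"wy":-1,"wz":0,"dx":0,"dy":0,"dz":0,"grip":1},
    {"wx":0,"wy":-1,"wz":0,"dx":0,"dy":0,"dz":0,"grip":1},
    {"wx":0,"wy":-0.4,"wz":0,"dx":0,"dy":0,"dz":0,"grip":1},
    {"wx":0,"wy":0,"wz":0,"dx":-0.95,"dy":0,"dz":-1,"grip":1},
    {"wx":0,"wy":0,"wz":0,"dx":-0.95,"dy":0,"dz":-1,"grip":1},
    {"wx":0,"wy":0,"wz":0,"dx":-0.95,"dy":0,"dz":-1,"grip":1},
    {"wx":0,"wy":0,"wz":0,"dx":-0.95,"dy":0,"dz":-1,"grip":1},
    {"wx":0,"wy":0,"wz":0,"dx":-0.95,"dy":0,"dz":-1,"grip":1},
    {"wx":0,"wy":0,"wz":0,"dx":-0.95,"dy":0,"dz":-1,"grip":1},
    {"wx":0,"wy":0,"wz":0,"dx":-0.6,"dy":0,"dz":-0.6,"grip":1},
    {"wx":0,"wy":0,"wz":0,"dx":0,"dy":0,"dz":0,"grip":1},
  ],
)

```text
clock: 11.08
eef_pos: [658.9, 89.3, 313.7]
tool_rot: [-0.272, 0.657, -0.653, 0.262]
wrist_force: [-0.5, -0.1, 0.4]
grip_width: 85.6
```

Run:
```python
from h import *
c=cam("wrist");im=get_image("wrist");r,w,h=masks(im);cv2.imwrite("pics/w4.png",im[:,:,::-1])
print("red(63)");[print(*x) for x in rects(c,r,63,300)]
tilt()
plan(664.5,97,330,133.5)
```

```text
red(63)
[490. 345.] [695.1 -88. ] [23.3 45.7] 7.8 [695.1 -87.9]
[ 19. 264.] [502.8 192. ] [77.3 37.1] 29.2 [499.  197.7]
[283. 193.] [671.2 105.2] [60.  51.4] 43.6 [669.6 104.2]
level wx,wz units [0.08 0.08]
eef [659.   88.4 313.7] jaw -45.7 q6 0.88 clock 11.12 w 85.4
turn wy total units 0.1 | shift units dx,dy,dz [-0.4  -0.65 -0.1 ] | tilt deg -0.9999
```

View pics/w4.png

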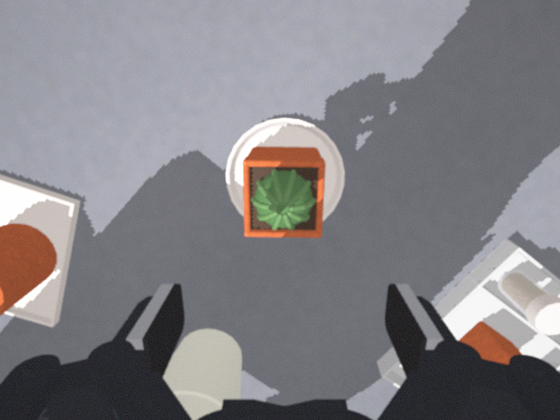

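The square pot is at (284,197) in the image, angle 43.6°. Removing the visible far wall puts its rim centre at about (668,102), on the round saucer. The cup at (207,370) and the tray are clear of the fingers.

Emit:
move_arm(
  steps=[
    {"wx":0.08,"wy":0.1,"wz":0.08,"dx":0,"dy":0,"dz":0,"grip":1},
    {"wx":0,"wy":0,"wz":0,"dx":-0.65,"dy":0,"dz":-0.14,"grip":1},
    {"wx":0,"wy":0,"wz":0,"dx":0,"dy":0.8,"dz":0,"grip":1},
    {"wx":0,"wy":0,"wz":0,"dx":0,"dy":0.6,"dz":0,"grip":1},
    {"wx":0,"wy":0,"wz":0,"dx":0,"dy":0,"dz":0,"grip":1},
  ],
)

```text
clock: 11.75
eef_pos: [668.4, 97.0, 274.7]
tool_rot: [0.26, -0.657, 0.658, -0.259]
wrist_force: [0.0, -0.2, 0.1]
grip_width: 85.4
```

Run:
```python
from h import *
c=cam("wrist");im=get_image("wrist");r,w,h=masks(im)
print("red(63)");[print(*x) for x in rects(c,r,63,300)]
tilt()
plan(668.2,102.3,198,133.6)
```

```text
red(63)
[  8. 306.] [531.5 188.2] [46.  13.7] 28.5 [528.2 194.3]
[275. 235.] [672.8 107. ] [64.1 51.7] 44.1 [671.4 106. ]
level wx,wz units [-0.01 -0.  ]
eef [668.6  97.  275.5] jaw -46.9 q6 0.91 clock 11.8 w 85.1
turn wy total units -0.07 | shift units dx,dy,dz [-0.14  3.1  -0.16] | tilt deg -1.0
```

Emit:
move_arm(
  steps=[
    {"wx":0,"wy":-0.05,"wz":0,"dx":-0.16,"dy":0,"dz":-0.18,"grip":1},
    {"wx":0,"wy":0,"wz":0,"dx":0,"dy":0.8,"dz":0,"grip":1},
    {"wx":0,"wy":0,"wz":0,"dx":0,"dy":0.9,"dz":0,"grip":1},
    {"wx":0,"wy":0,"wz":0,"dx":0,"dy":0.8,"dz":0,"grip":1},
    {"wx":0,"wy":0,"wz":0,"dx":0,"dy":0.4,"dz":0,"grip":1},
    {"wx":0,"wy":0,"wz":0,"dx":0,"dy":0,"dz":0,"grip":1},
  ],
)

```text
clock: 12.55
eef_pos: [668.3, 103.4, 198.6]
tool_rot: [0.262, -0.656, 0.657, -0.263]
wrist_force: [-0.4, -1.2, 0.4]
grip_width: 84.9
```

Run:
```python
from h import *
tilt()
plan(668.3,102.5,198,133.6)
```

```text
level wx,wz units [-0.01 -0.  ]
eef [668.3 103.4 198.6] jaw -46.5 q6 0.91 clock 12.55 w 84.9
turn wy total units -0.01 | shift units dx,dy,dz [0.02 0.02 0.03] | tilt deg -1.0
```

Emit:
move_arm(
  steps=[
    {"wx":0,"wy":0,"wz":0,"dx":0,"dy":0,"dz":0,"grip":0.68},
    {"wx":0,"wy":0,"wz":0,"dx":0,"dy":0,"dz":0,"grip":0.6},
    {"wx":0,"wy":0,"wz":0,"dx":0,"dy":0,"dz":0,"grip":0.5},
    {"wx":0,"wy":0,"wz":0,"dx":0,"dy":0,"dz":0,"grip":0.4},
    {"wx":0,"wy":0,"wz":0,"dx":0,"dy":0,"dz":0,"grip":0.2},
    {"wx":0,"wy":0,"wz":0,"dx":0,"dy":0,"dz":0,"grip":0},
  ],
)

```text
clock: 13.3
eef_pos: [668.5, 103.4, 200.1]
tool_rot: [0.261, -0.656, 0.657, -0.263]
wrist_force: [0.2, 0.0, -2.2]
grip_width: 51.5
```

Run:
```python
from h import *
tilt()
plan(447,-217,300,98.6)
```

```text
level wx,wz units [-0.02 -0.02]
eef [668.5 103.4 200.1] jaw -46.5 q6 0.91 clock 13.3 w 51.5
turn wy total units 4.36 | shift units dx,dy,dz [10.68 -3.99 11.35] | tilt deg -1.0
```

Emit:
move_arm(
  steps=[
    {"wx":0,"wy":0,"wz":0,"dx":0,"dy":-0.5,"dz":0,"grip":0},
    {"wx":0,"wy":0,"wz":0,"dx":0,"dy":-1,"dz":0,"grip":0},
    {"wx":0,"wy":0,"wz":0,"dx":0,"dy":-1,"dz":0,"grip":0},
    {"wx":0,"wy":0,"wz":0,"dx":0,"dy":-1,"dz":0,"grip":0},
    {"wx":0,"wy":0,"wz":0,"dx":0,"dy":-0.5,"dz":0,"grip":0},
    {"wx":0,"wy":1,"wz":0,"dx":0,"dy":0,"dz":0,"grip":0},
    {"wx":0,"wy":1,"wz":0,"dx":0,"dy":0,"dz":0,"grip":0},
    {"wx":0,"wy":1,"wz":0,"dx":0,"dy":0,"dz":0,"grip":0},
    {"wx":0,"wy":1,"wz":0,"dx":0,"dy":0,"dz":0,"grip":0},
    {"wx":0,"wy":0.35,"wz":0,"dx":0,"dy":0,"dz":0,"grip":0},
    {"wx":0,"wy":0,"wz":0,"dx":0.5,"dy":0,"dz":0.5,"grip":0},
    {"wx":0,"wy":0,"wz":0,"dx":0.94,"dy":0,"dz":1,"grip":0},
    {"wx":0,"wy":0,"wz":0,"dx":0.94,"dy":0,"dz":1,"grip":0},
    {"wx":0,"wy":0,"wz":0,"dx":0.94,"dy":0,"dz":1,"grip":0},
    {"wx":0,"wy":0,"wz":0,"dx":0.94,"dy":0,"dz":1,"grip":0},
    {"wx":0,"wy":0,"wz":0,"dx":0.94,"dy":0,"dz":1,"grip":0},
    {"wx":0,"wy":0,"wz":0,"dx":0.94,"dy":0,"dz":1,"grip":0},
  ],
)

```text
clock: 15.42
eef_pos: [532.8, -81.4, 306.4]
tool_rot: [0.047, -0.705, 0.706, -0.048]
wrist_force: [0.6, 0.3, -2.1]
grip_width: 51.2
```

Run:
```python
from h import *
tilt()
plan(447,-217,300,98.6)
```

```text
level wx,wz units [-0.01 -0.02]
eef [532.8 -81.4 306.4] jaw -82.3 q6 1.22 clock 15.43 w 51.2
turn wy total units -0.11 | shift units dx,dy,dz [4.2  0.26 4.85] | tilt deg -1.0
```

Emit:
move_arm(
  steps=[
    {"wx":0,"wy":-0.1,"wz":0,"dx":0,"dy":0,"dz":0.5,"grip":0},
    {"wx":0,"wy":0,"wz":0,"dx":1,"dy":0,"dz":0.8,"grip":0},
    {"wx":0,"wy":0,"wz":0,"dx":1,"dy":0,"dz":0.8,"grip":0},
    {"wx":0,"wy":0,"wz":0,"dx":1,"dy":0,"dz":0.8,"grip":0},
    {"wx":0,"wy":0,"wz":0,"dx":1,"dy":0,"dz":0.8,"grip":0},
    {"wx":0,"wy":0,"wz":0,"dx":1,"dy":0,"dz":0.8,"grip":0},
    {"wx":0,"wy":0,"wz":0,"dx":0.9,"dy":0,"dz":0.3,"grip":0},
    {"wx":0,"wy":0,"wz":0,"dx":0.6,"dy":0,"dz":0,"grip":0},
    {"wx":0,"wy":0,"wz":0,"dx":0,"dy":0,"dz":0,"grip":0},
  ],
)

```text
clock: 16.55
eef_pos: [383.0, -229.4, 307.5]
tool_rot: [0.05, -0.705, 0.706, -0.053]
wrist_force: [-0.5, 0.6, -1.9]
grip_width: 51.3
```

Run:
```python
from h import *
c=cam("wrist");im=get_image("wrist");r,w,h=masks(im);cv2.imwrite("pics/w5.png",im[:,:,::-1])
w2=((h[...,1]<45)&(h[...,2]>125)).astype(np.uint8)
print("z10");[print(*x) for x in rects(c,w2,10,1000)]
tilt();plan(447,-217,300,98.6)
```

```text
z10
[306. 203.] [ 393.4 -277.7] [533.  332.2] 85.4 [ 301.9 -272. ]
level wx,wz units [-0.01 -0.03]
eef [ 383.5 -229.3  307.6] jaw -81.6 q6 0.8 clock 16.6 w 51.2
turn wy total units -0.03 | shift units dx,dy,dz [-2.59  0.3  -0.11] | tilt deg -1.0
```

View pics/w5.png

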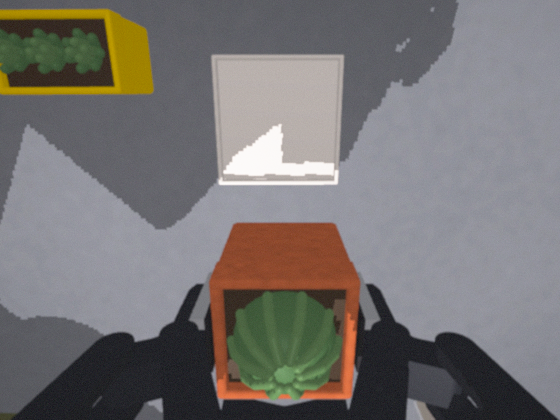

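The empty square saucer has rim corners at (212,55), (343,55), (338,184) and (219,185). The pot in hand has its rim at about (213–358, 282–397).

```bash
cat >> h.py <<'E'
def quad(c,px,z):
    q=cast(c,px,z).astype(np.float32);e=np.linalg.norm(q-np.roll(q,-1,0),axis=1)
    a=np.degrees(np.arctan2(*(q[1]-q[0])[::-1]))%90;b=np.degrees(np.arctan2(*(q[2]-q[3])[::-1]))%90
    print("centre",q.mean(0).round(1),"sides",e.round(1),"angle",a.round(1),b.round(1));return q.mean(0)
E
python3 - <<'E'
from h import *
c=cam("wrist");s=read_state()
quad(c,[(212,55),(343,55),(338,184.5),(219.5,185)],10)
zr=s["eef_pos"][2]-200+63;print(zr)
quad(c,[(212,283),(358,281),(354,397),(219,399)],zr)
E
```

```text
centre [ 446.4 -216.4] sides [90.2 91.6 91.4 91.9] angle 8.4 8.6
170.55950276067313
centre [ 383.2 -230.3] sides [49.3 50.1 51.7 50.2] angle 9.2 9.3
```

Emit:
move_arm(
  steps=[
    {"wx":0,"wy":0,"wz":0,"dx":-0.5,"dy":0,"dz":-0.05,"grip":0},
    {"wx":0,"wy":0,"wz":0,"dx":-1,"dy":0,"dz":-0.1,"grip":0},
    {"wx":0,"wy":0,"wz":0,"dx":-0.8,"dy":0.3,"dz":0,"grip":0},
    {"wx":0,"wy":0,"wz":0,"dx":-0.2,"dy":0.7,"dz":0,"grip":0},
    {"wx":0,"wy":0,"wz":0,"dx":0,"dy":1,"dz":0,"grip":0},
    {"wx":0,"wy":0,"wz":0,"dx":0,"dy":0.8,"dz":0,"grip":0},
    {"wx":0,"wy":0,"wz":0,"dx":0,"dy":0.4,"dz":0,"grip":0},
    {"wx":0,"wy":0,"wz":0,"dx":0,"dy":0,"dz":0,"grip":0},
  ],
)

```text
clock: 17.6
eef_pos: [451.5, -212.5, 222.2]
tool_rot: [0.052, -0.705, 0.705, -0.055]
wrist_force: [-0.3, 0.2, -1.2]
grip_width: 51.5
```

Run:
```python
from h import *
tilt();plan(446.8,-215.8,200,98.5)
```

```text
level wx,wz units [-0.01 -0.02]
eef [ 451.5 -212.5  222.2] jaw -81.3 q6 0.9 clock 17.6 w 51.5
turn wy total units 0.02 | shift units dx,dy,dz [0.21 0.89 0.1 ] | tilt deg -1.0
```

Emit:
move_arm(
  steps=[
    {"wx":0,"wy":0,"wz":-0.02,"dx":0.21,"dy":0.2,"dz":0.1,"grip":0},
    {"wx":0,"wy":0,"wz":0,"dx":0,"dy":0.3,"dz":0,"grip":0},
    {"wx":0,"wy":0,"wz":0,"dx":0,"dy":0.15,"dz":0,"grip":0},
    {"wx":0,"wy":0,"wz":0,"dx":0,"dy":0,"dz":0,"grip":0},
  ],
)

```text
clock: 18.1
eef_pos: [446.6, -216.3, 206.2]
tool_rot: [0.053, -0.704, 0.706, -0.054]
wrist_force: [0.5, -0.5, -1.7]
grip_width: 51.5
```

Run:
```python
from h import *
tilt();plan(446.8,-215.8,200,98.5)
```

```text
level wx,wz units [-0.02 -0.01]
eef [ 446.6 -216.3  206.2] jaw -81.3 q6 0.9 clock 18.1 w 51.5
turn wy total units 0.02 | shift units dx,dy,dz [-0.01  0.25 -0.02] | tilt deg -1.0
```

Emit:
move_arm(
  steps=[
    {"wx":0,"wy":0,"wz":0,"dx":0,"dy":0.12,"dz":0,"grip":0},
    {"wx":0,"wy":0,"wz":0,"dx":0,"dy":0.08,"dz":0,"grip":0},
    {"wx":0,"wy":0,"wz":0,"dx":0,"dy":0.06,"dz":0,"grip":0},
    {"wx":0,"wy":0,"wz":0,"dx":0,"dy":0,"dz":0,"grip":0},
  ],
)

```text
clock: 18.6
eef_pos: [446.9, -216.4, 200.0]
tool_rot: [0.052, -0.704, 0.706, -0.054]
wrist_force: [0.2, -0.3, -0.8]
grip_width: 51.5
```

Emit:
move_arm(
  steps=[
    {"wx":0,"wy":0,"wz":0,"dx":0,"dy":0.06,"dz":0,"grip":0},
    {"wx":0,"wy":0,"wz":0,"dx":0,"dy":0.05,"dz":0,"grip":0},
  ],
)

```text
clock: 18.85
eef_pos: [447.1, -216.5, 199.9]
tool_rot: [0.052, -0.704, 0.706, -0.055]
wrist_force: [-7.8, 3.9, 19.2]
grip_width: 51.2
```

Contact. Release and lift.

Emit:
move_arm(
  steps=[
    {"wx":0,"wy":0,"wz":0,"dx":0,"dy":-0.04,"dz":0,"grip":0.6},
    {"wx":0,"wy":0,"wz":0,"dx":0,"dy":0,"dz":0,"grip":0.65},
    {"wx":0,"wy":0,"wz":0,"dx":0,"dy":0,"dz":0,"grip":0.75},
    {"wx":0,"wy":0,"wz":0,"dx":0,"dy":0,"dz":0,"grip":0.9},
    {"wx":0,"wy":0,"wz":0,"dx":0,"dy":-0.5,"dz":0,"grip":0.9},
    {"wx":0,"wy":0,"wz":0,"dx":0,"dy":-1,"dz":0,"grip":1},
    {"wx":0,"wy":0,"wz":0,"dx":0,"dy":-1,"dz":0,"grip":1},
    {"wx":0,"wy":0,"wz":0,"dx":0,"dy":-1,"dz":0,"grip":1},
    {"wx":0,"wy":0,"wz":0,"dx":0,"dy":-1,"dz":0,"grip":1},
    {"wx":0,"wy":0,"wz":0,"dx":0,"dy":-0.4,"dz":0,"grip":1},
    {"wx":0,"wy":0,"wz":0,"dx":0,"dy":0,"dz":0,"grip":1},
  ],
)

```text
clock: 20.23
eef_pos: [446.4, -215.9, 331.3]
tool_rot: [0.051, -0.703, 0.707, -0.056]
wrist_force: [0.2, -0.5, -0.5]
grip_width: 85.2
```

Run:
```python
from h import *
c=cam("wrist");im=get_image("wrist");r,w,h=masks(im);cv2.imwrite("pics/w6.png",im[:,:,::-1])
print("red63");[print(*x) for x in rects(c,r,63,1000)]
tilt();plan(464,211,330,98.5)
```

```text
red63
[284. 212.] [ 452.9 -216.6] [61.5 51.1] 8.5 [ 450.7 -216.9]
level wx,wz units [-0.03 -0.04]
eef [ 446.3 -215.9  330.8] jaw -81.3 q6 0.9 clock 20.27 w 85.7
turn wy total units 0.02 | shift units dx,dy,dz [ -3.22   0.03 -16.78] | tilt deg -1.0
```

View pics/w6.png

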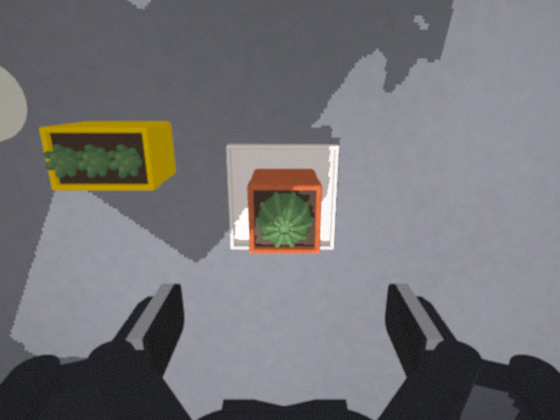

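The square pot is upright on the square saucer at about (448,-217), within 2 mm of the saucer's middle, with its sides parallel to it (8.5°). Now the round pot.

Emit:
move_arm(
  steps=[
    {"wx":0,"wy":0,"wz":0,"dx":-0.2,"dy":0,"dz":-1,"grip":1},
    {"wx":0,"wy":0,"wz":0,"dx":-0.2,"dy":0,"dz":-1,"grip":1},
    {"wx":0,"wy":0,"wz":0,"dx":-0.2,"dy":0,"dz":-1,"grip":1},
    {"wx":0,"wy":0,"wz":0,"dx":-0.2,"dy":0,"dz":-1,"grip":1},
    {"wx":0,"wy":0,"wz":0,"dx":-0.2,"dy":0,"dz":-1,"grip":1},
    {"wx":0,"wy":0,"wz":0,"dx":-0.2,"dy":0,"dz":-1,"grip":1},
    {"wx":0,"wy":0,"wz":0,"dx":-0.2,"dy":0,"dz":-1,"grip":1},
    {"wx":0,"wy":0,"wz":0,"dx":-0.2,"dy":0,"dz":-1,"grip":1},
    {"wx":0,"wy":0,"wz":0,"dx":-0.2,"dy":0,"dz":-1,"grip":1},
    {"wx":0,"wy":0,"wz":0,"dx":-0.2,"dy":0,"dz":-1,"grip":1},
    {"wx":0,"wy":0,"wz":0,"dx":-0.2,"dy":0,"dz":-1,"grip":1},
    {"wx":0,"wy":0,"wz":0,"dx":-0.2,"dy":0,"dz":-1,"grip":1},
    {"wx":0,"wy":0,"wz":0,"dx":-0.2,"dy":0,"dz":-1,"grip":1},
    {"wx":0,"wy":0,"wz":0,"dx":-0.2,"dy":0,"dz":-1,"grip":1},
    {"wx":0,"wy":0,"wz":0,"dx":-0.2,"dy":0,"dz":-1,"grip":1},
    {"wx":0,"wy":0,"wz":0,"dx":-0.1,"dy":0,"dz":-0.7,"grip":1},
    {"wx":0,"wy":0,"wz":0,"dx":0,"dy":0,"dz":0,"grip":1},
  ],
)

```text
clock: 22.4
eef_pos: [462.0, 196.5, 312.2]
tool_rot: [0.061, -0.705, 0.705, -0.045]
wrist_force: [1.3, -1.0, -0.3]
grip_width: 85.4
```

Run:
```python
from h import *
c=cam("wrist");im=get_image("wrist");r,w,h=masks(im);cv2.imwrite("pics/w7.png",im[:,:,::-1])
print("red67");[print(*x) for x in rects(c,r,67,1000)]
tilt();plan(464,211,330,98.5)
```

```text
red67
[254. 208.] [467.8 218.3] [67.7 56.6] 8.6 [468.  217.1]
level wx,wz units [0.   0.17]
eef [462.  195.9 312.3] jaw -81.4 q6 1.75 clock 22.45 w 85.5
turn wy total units 0.01 | shift units dx,dy,dz [-0.17 -0.71 -0.58] | tilt deg -0.9997
```

View pics/w7.png

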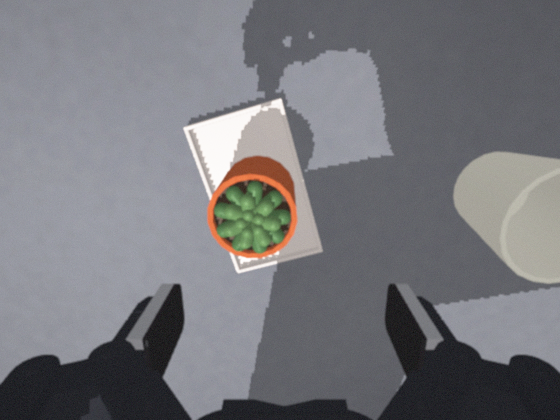

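The round pot's rim circle is centred at (253,215) on the oblong saucer, whose corners are at (184,128), (282,98), (322,249) and (238,273). The cup on the right is clear.

Run:
```python
from h import *
c=cam("wrist")
q=cast(c,[(253,215),(208,215),(298,215),(253,257.5)],67);print(q.round(1),np.linalg.norm(q[1]-q[2]),np.linalg.norm(q[0]-q[3]))
quad(c,[(184,128),(282,98.5),(322.5,249),(238,273)],10)
plan(*q[0],202,98.5)
```

```text
[[464.  216.3]
 [459.8 244.7]
 [468.3 187.9]
 [434.  212.7]] 57.35869460038995 30.248679212990535
centre [461.4 216.9] sides [ 75.6 124.7  75.4 126.9] angle 24.5 26.2
eef [462.  195.9 312.3] jaw -81.4 q6 1.75 clock 22.45 w 85.5
turn wy total units 0.01 | shift units dx,dy,dz [-0.2   4.41 -0.79] | tilt deg -0.9997
```

Emit:
move_arm(
  steps=[
    {"wx":0,"wy":0,"wz":0.17,"dx":0,"dy":0,"dz":0,"grip":1},
    {"wx":0,"wy":0,"wz":0,"dx":-0.2,"dy":0,"dz":-0.8,"grip":1},
    {"wx":0,"wy":0,"wz":0,"dx":0,"dy":0.7,"dz":0,"grip":1},
    {"wx":0,"wy":0,"wz":0,"dx":0,"dy":0.5,"dz":0,"grip":1},
    {"wx":0,"wy":0,"wz":0,"dx":0,"dy":0,"dz":0,"grip":1},
  ],
)

```text
clock: 23.08
eef_pos: [464.7, 217.1, 281.7]
tool_rot: [-0.051, 0.706, -0.705, 0.053]
wrist_force: [-0.9, -0.3, 1.0]
grip_width: 85.4
```

Run:
```python
from h import *
c=cam("wrist");im=get_image("wrist");r,w,h=masks(im)
print("red67");[print(*x) for x in rects(c,r,67,1000)]
tilt();plan(464,216.3,202,98.5)
```

```text
red67
[283. 243.] [468.3 216.2] [57.  69.7] 76.6 [469.  218.8]
level wx,wz units [ 0.01 -0.03]
eef [464.8 217.1 282.2] jaw -81.6 q6 1.79 clock 23.12 w 85.3
turn wy total units -0.01 | shift units dx,dy,dz [0.04 3.21 0.03] | tilt deg -1.0
```

Emit:
move_arm(
  steps=[
    {"wx":0,"wy":0,"wz":0,"dx":0.05,"dy":0.8,"dz":0.03,"grip":1},
    {"wx":0,"wy":0,"wz":0,"dx":0,"dy":1,"dz":0,"grip":1},
    {"wx":0,"wy":0,"wz":0,"dx":0,"dy":0.8,"dz":0,"grip":1},
    {"wx":0,"wy":0,"wz":0,"dx":0,"dy":0.4,"dz":0,"grip":1},
    {"wx":0,"wy":0,"wz":0,"dx":0,"dy":0,"dz":0,"grip":1},
  ],
)

```text
clock: 23.75
eef_pos: [465.4, 216.9, 208.6]
tool_rot: [-0.048, 0.706, -0.704, 0.055]
wrist_force: [0.3, 0.5, -0.6]
grip_width: 85.4
```

Run:
```python
from h import *
tilt();plan(463.5,216.2,202,98.5)
```

```text
level wx,wz units [ 0.02 -0.07]
eef [465.4 216.9 208.6] jaw -81.6 q6 1.79 clock 23.75 w 85.4
turn wy total units -0.02 | shift units dx,dy,dz [0.08 0.27 0.01] | tilt deg -0.9999
```

Emit:
move_arm(
  steps=[
    {"wx":0.02,"wy":0,"wz":-0.07,"dx":0.08,"dy":0.27,"dz":0,"grip":1},
    {"wx":0,"wy":0,"wz":0,"dx":0,"dy":0,"dz":0,"grip":0.75},
    {"wx":0,"wy":0,"wz":0,"dx":0,"dy":0,"dz":0,"grip":0.68},
    {"wx":0,"wy":0,"wz":0,"dx":0,"dy":0,"dz":0,"grip":0.6},
    {"wx":0,"wy":0,"wz":0,"dx":0,"dy":0,"dz":0,"grip":0.4},
    {"wx":0,"wy":0,"wz":0,"dx":0,"dy":0,"dz":0,"grip":0.2},
    {"wx":0,"wy":0,"wz":0,"dx":0,"dy":0,"dz":0,"grip":0},
  ],
)

```text
clock: 24.62
eef_pos: [463.9, 216.8, 203.6]
tool_rot: [-0.05, 0.705, -0.705, 0.053]
wrist_force: [0.8, -0.0, -0.3]
grip_width: 56.7
```

Run:
```python
from h import *
tilt();plan(610,92,300,98.5)
```

```text
level wx,wz units [ 0.   -0.02]
eef [463.9 216.8 203.6] jaw -81.6 q6 1.79 clock 24.62 w 56.7
turn wy total units -0.02 | shift units dx,dy,dz [-5.04 -3.86  5.8 ] | tilt deg -1.0
```

Emit:
move_arm(
  steps=[
    {"wx":0,"wy":0,"wz":0,"dx":0,"dy":-0.5,"dz":0,"grip":0},
    {"wx":0,"wy":0,"wz":0,"dx":0,"dy":-1,"dz":0,"grip":0},
    {"wx":0,"wy":0,"wz":0,"dx":0,"dy":-1,"dz":0,"grip":0},
    {"wx":0,"wy":0,"wz":0,"dx":0,"dy":-1,"dz":0,"grip":0},
    {"wx":0,"wy":0,"wz":0,"dx":0,"dy":-0.5,"dz":0,"grip":0},
    {"wx":0,"wy":0,"wz":0,"dx":-0.5,"dy":0,"dz":0.5,"grip":0},
    {"wx":0,"wy":0,"wz":0,"dx":-0.85,"dy":0,"dz":1,"grip":0},
    {"wx":0,"wy":0,"wz":0,"dx":-0.85,"dy":0,"dz":1,"grip":0},
    {"wx":0,"wy":0,"wz":0,"dx":-0.85,"dy":0,"dz":1,"grip":0},
    {"wx":0,"wy":0,"wz":0,"dx":-0.85,"dy":0,"dz":1,"grip":0},
    {"wx":0,"wy":0,"wz":0,"dx":-0.8,"dy":0,"dz":0.9,"grip":0},
    {"wx":0,"wy":0,"wz":0,"dx":-0.3,"dy":0,"dz":0.3,"grip":0},
    {"wx":0,"wy":0,"wz":0,"dx":0,"dy":0,"dz":0,"grip":0},
  ],
)

```text
clock: 26.25
eef_pos: [615.0, 84.7, 302.6]
tool_rot: [0.053, -0.705, 0.705, -0.049]
wrist_force: [-1.0, 0.8, -1.0]
grip_width: 56.8
```

Run:
```python
from h import *
c=cam("wrist");im=get_image("wrist");r,w,h=masks(im);cv2.imwrite("pics/w8.png",im[:,:,::-1])
w2=((h[...,1]<45)&(h[...,2]>145)).astype(np.uint8)
print("z10");[print(*x) for x in rects(c,w2,10,1000)]
tilt();plan(668.5,101,300,98.5)
```

```text
z10
[ 49. 331.] [478.4 252.5] [ 77.7 143.2] 33.8 [475.5 248.9]
[535. 145.] [679.7 -85.7] [165.7  47.7] 22.6 [683.3 -93.4]
[162. 119.] [628.5 170. ] [155.4 244.1] 52.3 [619.4 151.6]
level wx,wz units [-0.    0.04]
eef [614.7  85.  302.7] jaw -81.7 q6 1.5 clock 26.3 w 56.9
turn wy total units -0.02 | shift units dx,dy,dz [-2.22  0.11 -0.31] | tilt deg -1.0
```

View pics/w8.png

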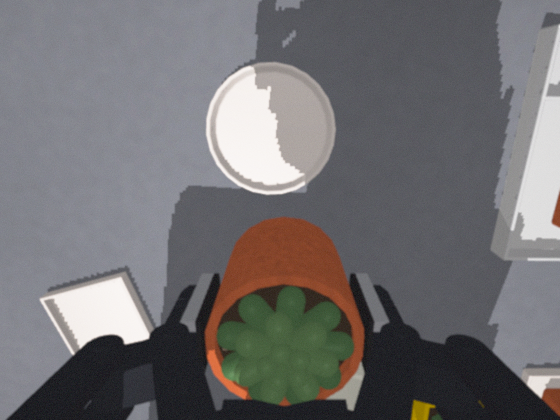

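The empty round saucer spans columns 206–336 and rows 62–194. The pot's rim in hand spans columns 205–365.

Run:
```python
from h import *
c=cam("wrist")
q=cast(c,[(206,129),(336,129),(271,62),(271,194)],10);print(q.round(1));a=(q[0]+q[1])/2;b=(q[2]+q[3])/2;print("saucer",a,b,np.linalg.norm(q[0]-q[1]),np.linalg.norm(q[2]-q[3]))
q=cast(c,[(205,335),(364.5,335),(285,403),(285,276)],166);print(q.round(1),"pot mid",(q[0]+q[1])/2,(q[2]+q[3])/2,np.linalg.norm(q[0]-q[1]),np.linalg.norm(q[2]-q[3]))
```

```text
[[664.2 148.7]
 [677.7  56.3]
 [714.9 108.4]
 [622.9  96.1]]
saucer [670.93871608 102.54526573] [668.8858705  102.27919713] 93.38155142198627 92.85775783375956
[[613.  113.1]
 [621.1  57. ]
 [586.   80.4]
 [640.5  88.4]] pot mid [617.05188359  85.05398459] [613.21740074  84.4084049 ] 56.70026507348769 55.0727378403167
```

Emit:
move_arm(
  steps=[
    {"wx":0,"wy":0,"wz":0,"dx":-0.6,"dy":0,"dz":-0.1,"grip":0},
    {"wx":0,"wy":0,"wz":0,"dx":-0.9,"dy":0,"dz":-0.15,"grip":0},
    {"wx":0,"wy":0,"wz":0,"dx":-0.5,"dy":0.4,"dz":-0.1,"grip":0},
    {"wx":0,"wy":0,"wz":0,"dx":-0.1,"dy":0.8,"dz":0,"grip":0},
    {"wx":0,"wy":0,"wz":0,"dx":0,"dy":0.8,"dz":0,"grip":0},
    {"wx":0,"wy":0,"wz":0,"dx":0,"dy":0.6,"dz":0,"grip":0},
    {"wx":0,"wy":0,"wz":0,"dx":0,"dy":0.2,"dz":0,"grip":0},
    {"wx":0,"wy":0,"wz":0,"dx":0,"dy":0,"dz":0,"grip":0},
  ],
)

```text
clock: 27.3
eef_pos: [662.6, 104.1, 225.3]
tool_rot: [0.056, -0.705, 0.705, -0.049]
wrist_force: [0.7, 0.3, -0.6]
grip_width: 56.4
```

Run:
```python
from h import *
tilt();plan(669.3,102.5,203.6,98.5)
```

```text
level wx,wz units [0.   0.08]
eef [662.6 104.1 225.3] jaw -81.5 q6 1.52 clock 27.3 w 56.4
turn wy total units 0.0 | shift units dx,dy,dz [-0.25  0.87  0.1 ] | tilt deg -0.9999
```

Emit:
move_arm(
  steps=[
    {"wx":0,"wy":0,"wz":0.08,"dx":-0.25,"dy":0.15,"dz":0.1,"grip":0},
    {"wx":0,"wy":0,"wz":0,"dx":0,"dy":0.3,"dz":0,"grip":0},
    {"wx":0,"wy":0,"wz":0,"dx":0,"dy":0.12,"dz":0,"grip":0},
    {"wx":0,"wy":0,"wz":0,"dx":0,"dy":0,"dz":0,"grip":0},
  ],
)

```text
clock: 27.8
eef_pos: [670.0, 102.3, 211.5]
tool_rot: [-0.051, 0.705, -0.705, 0.054]
wrist_force: [0.0, -0.5, -1.3]
grip_width: 56.7
```

Run:
```python
from h import *
tilt();plan(669.3,102.5,203.6,98.5)
```

```text
level wx,wz units [ 0.   -0.03]
eef [670.  102.3 211.5] jaw -81.5 q6 1.52 clock 27.8 w 56.7
turn wy total units 0.0 | shift units dx,dy,dz [ 0.03  0.32 -0.01] | tilt deg -1.0
```

Emit:
move_arm(
  steps=[
    {"wx":0,"wy":0,"wz":-0.03,"dx":0.03,"dy":0.15,"dz":0,"grip":0},
    {"wx":0,"wy":0,"wz":0,"dx":0,"dy":0.1,"dz":0,"grip":0},
    {"wx":0,"wy":0,"wz":0,"dx":0,"dy":0.06,"dz":0,"grip":0},
    {"wx":0,"wy":0,"wz":0,"dx":0,"dy":0,"dz":0,"grip":0},
  ],
)

```text
clock: 28.3
eef_pos: [669.2, 102.2, 203.7]
tool_rot: [-0.052, 0.705, -0.705, 0.052]
wrist_force: [-0.9, -1.0, 0.3]
grip_width: 56.9
```

Emit:
move_arm(
  steps=[
    {"wx":0,"wy":0,"wz":0,"dx":0,"dy":0.06,"dz":0,"grip":0},
    {"wx":0,"wy":0,"wz":0,"dx":0,"dy":0.03,"dz":0,"grip":0},
  ],
)

```text
clock: 28.55
eef_pos: [669.4, 102.3, 203.7]
tool_rot: [-0.052, 0.705, -0.705, 0.053]
wrist_force: [-2.6, -1.0, 0.4]
grip_width: 56.9
```

Emit:
move_arm(
  steps=[
    {"wx":0,"wy":0,"wz":0,"dx":0,"dy":0.05,"dz":0,"grip":0},
    {"wx":0,"wy":0,"wz":0,"dx":0,"dy":0.05,"dz":0,"grip":0},
  ],
)

```text
clock: 28.8
eef_pos: [669.5, 102.3, 203.6]
tool_rot: [-0.052, 0.705, -0.705, 0.053]
wrist_force: [-7.5, -1.5, 12.0]
grip_width: 56.9
```

Contact at 12 N. Release and lift.

Emit:
move_arm(
  steps=[
    {"wx":0,"wy":0,"wz":0,"dx":0,"dy":-0.04,"dz":0,"grip":0.67},
    {"wx":0,"wy":0,"wz":0,"dx":0,"dy":0,"dz":0,"grip":0.72},
    {"wx":0,"wy":0,"wz":0,"dx":0,"dy":0,"dz":0,"grip":0.8},
    {"wx":0,"wy":0,"wz":0,"dx":0,"dy":0,"dz":0,"grip":0.95},
    {"wx":0,"wy":0,"wz":0,"dx":0,"dy":-0.5,"dz":0,"grip":1},
    {"wx":0,"wy":0,"wz":0,"dx":0,"dy":-1,"dz":0,"grip":1},
    {"wx":0,"wy":0,"wz":0,"dx":0,"dy":-1,"dz":0,"grip":1},
    {"wx":0,"wy":0,"wz":0,"dx":0,"dy":-1,"dz":0,"grip":1},
    {"wx":0,"wy":0,"wz":0,"dx":0,"dy":-1,"dz":0,"grip":1},
    {"wx":0,"wy":0,"wz":0,"dx":0,"dy":-0.4,"dz":0,"grip":1},
    {"wx":0,"wy":0,"wz":0,"dx":0,"dy":0,"dz":0,"grip":1},
  ],
)

```text
clock: 30.18
eef_pos: [669.0, 102.3, 335.2]
tool_rot: [-0.051, 0.705, -0.705, 0.054]
wrist_force: [0.4, 0.9, -0.9]
grip_width: 85.3
```

Run:
```python
from h import *
c=cam("wrist");im=get_image("wrist");r,w,h=masks(im);cv2.imwrite("pics/w9.png",im[:,:,::-1])
print("red67");[print(*x) for x in rects(c,r,67,1000)]
tilt();plan(668.5,-145.3,330,98)
```

```text
red67
[546. 247.] [670.8 -88.1] [84.  26.1] 22.4 [673.3 -94.2]
[284. 214.] [673.6 102.5] [67.7 56.3] 8.5 [673.4 102.8]
level wx,wz units [-0.   -0.03]
eef [669.  102.3 334.5] jaw -81.5 q6 1.52 clock 30.23 w 85.2
turn wy total units 0.06 | shift units dx,dy,dz [1.4  0.18 9.8 ] | tilt deg -1.0
```

View pics/w9.png

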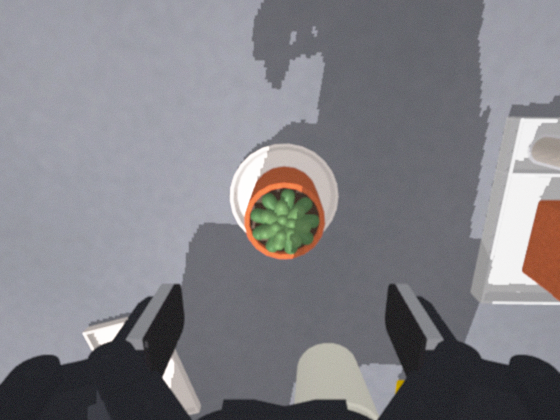

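The round pot stands at about (668.8,101.8), against a saucer centre of (668.9,102.4). Now I'll fetch the oblong pot from the tray.

Emit:
move_arm(
  steps=[
    {"wx":0,"wy":0.06,"wz":0,"dx":0,"dy":0,"dz":0.5,"grip":1},
    {"wx":0,"wy":0,"wz":0,"dx":0.15,"dy":0,"dz":1,"grip":1},
    {"wx":0,"wy":0,"wz":0,"dx":0.15,"dy":0,"dz":1,"grip":1},
    {"wx":0,"wy":0,"wz":0,"dx":0.15,"dy":0,"dz":1,"grip":1},
    {"wx":0,"wy":0,"wz":0,"dx":0.15,"dy":0,"dz":1,"grip":1},
    {"wx":0,"wy":0,"wz":0,"dx":0.15,"dy":0,"dz":1,"grip":1},
    {"wx":0,"wy":0,"wz":0,"dx":0.15,"dy":0,"dz":1,"grip":1},
    {"wx":0,"wy":0,"wz":0,"dx":0.15,"dy":0,"dz":1,"grip":1},
    {"wx":0,"wy":0,"wz":0,"dx":0.15,"dy":0,"dz":1,"grip":1},
    {"wx":0,"wy":0,"wz":0,"dx":0.15,"dy":0,"dz":0.7,"grip":1},
    {"wx":0,"wy":0,"wz":0,"dx":0,"dy":0,"dz":0.3,"grip":1},
    {"wx":0,"wy":0,"wz":0,"dx":0,"dy":0,"dz":0,"grip":1},
  ],
)

```text
clock: 31.72
eef_pos: [667.2, -153.0, 322.4]
tool_rot: [-0.051, 0.706, -0.705, 0.043]
wrist_force: [-0.4, -0.5, 0.7]
grip_width: 85.3
```

Run:
```python
from h import *
c=cam("wrist");im=get_image("wrist");r,w,h=masks(im)
print("red61");[print(*x) for x in rects(c,r,61,1000)]
tilt();plan(668.5,-145.3,200,98)
```

```text
red61
[275. 209.] [ 672.5 -144.9] [79.1 42.9] 8.0 [ 671.5 -145.4]
level wx,wz units [0.02 0.09]
eef [ 667.2 -152.6  322.4] jaw -82.3 q6 1.16 clock 31.77 w 85.6
turn wy total units -0.04 | shift units dx,dy,dz [-0.09  4.9  -0.28] | tilt deg -0.9999
```

Emit:
move_arm(
  steps=[
    {"wx":0.02,"wy":-0.04,"wz":0.09,"dx":0,"dy":0,"dz":0,"grip":1},
    {"wx":0,"wy":0,"wz":0,"dx":-0.1,"dy":0.2,"dz":-0.29,"grip":1},
    {"wx":0,"wy":0,"wz":0,"dx":0,"dy":0.9,"dz":0,"grip":1},
    {"wx":0,"wy":0,"wz":0,"dx":0,"dy":1,"dz":0,"grip":1},
    {"wx":0,"wy":0,"wz":0,"dx":0,"dy":1,"dz":0,"grip":1},
    {"wx":0,"wy":0,"wz":0,"dx":0,"dy":0.9,"dz":0,"grip":1},
    {"wx":0,"wy":0,"wz":0,"dx":0,"dy":0.4,"dz":0,"grip":1},
    {"wx":0,"wy":0,"wz":0,"dx":0,"dy":0,"dz":0,"grip":1},
  ],
)

```text
clock: 32.78
eef_pos: [669.9, -137.7, 208.8]
tool_rot: [-0.051, 0.706, -0.705, 0.053]
wrist_force: [-0.6, -0.8, 1.7]
grip_width: 85.6
```

Run:
```python
from h import *
tilt();plan(669,-145.4,200,98)
```

```text
level wx,wz units [ 0.   -0.02]
eef [ 669.9 -137.7  208.8] jaw -81.6 q6 1.17 clock 32.77 w 85.6
turn wy total units 0.05 | shift units dx,dy,dz [0.08 0.35 0.3 ] | tilt deg -1.0
```

Emit:
move_arm(
  steps=[
    {"wx":0,"wy":0.05,"wz":-0.02,"dx":0.08,"dy":0,"dz":0.3,"grip":1},
    {"wx":0,"wy":0,"wz":0,"dx":0,"dy":0.3,"dz":0,"grip":1},
    {"wx":0,"wy":0,"wz":0,"dx":0,"dy":0,"dz":0,"grip":1},
  ],
)

```text
clock: 33.15
eef_pos: [669.3, -146.0, 203.0]
tool_rot: [0.048, -0.705, 0.706, -0.05]
wrist_force: [-0.7, -0.5, -0.5]
grip_width: 85.4
```

Run:
```python
from h import *
tilt();plan(669,-145.4,200,98)
```

```text
level wx,wz units [-0.   -0.02]
eef [ 669.3 -146.   203. ] jaw -82.1 q6 1.16 clock 33.15 w 85.4
turn wy total units -0.01 | shift units dx,dy,dz [ 0.01  0.12 -0.02] | tilt deg -1.0
```

Emit:
move_arm(
  steps=[
    {"wx":0,"wy":0,"wz":0,"dx":0,"dy":0.12,"dz":0,"grip":0.75},
    {"wx":0,"wy":0,"wz":0,"dx":0,"dy":0,"dz":0,"grip":0.6},
    {"wx":0,"wy":0,"wz":0,"dx":0,"dy":0,"dz":0,"grip":0.53},
    {"wx":0,"wy":0,"wz":0,"dx":0,"dy":0,"dz":0,"grip":0.45},
    {"wx":0,"wy":0,"wz":0,"dx":0,"dy":0,"dz":0,"grip":0.3},
    {"wx":0,"wy":0,"wz":0,"dx":0,"dy":0,"dz":0,"grip":0.15},
    {"wx":0,"wy":0,"wz":0,"dx":0,"dy":0,"dz":0,"grip":0},
  ],
)

```text
clock: 34.02
eef_pos: [669.5, -145.8, 200.6]
tool_rot: [0.048, -0.705, 0.706, -0.05]
wrist_force: [-0.4, 0.0, 1.0]
grip_width: 42.9
```

Emit:
move_arm(
  steps=[
    {"wx":0,"wy":0,"wz":0,"dx":0,"dy":-0.5,"dz":0,"grip":0},
    {"wx":0,"wy":0,"wz":0,"dx":0,"dy":-1,"dz":0,"grip":0},
    {"wx":0,"wy":0,"wz":0,"dx":0,"dy":-1,"dz":0,"grip":0},
    {"wx":0,"wy":0,"wz":0,"dx":0,"dy":-1,"dz":0,"grip":0},
    {"wx":0,"wy":0,"wz":0,"dx":0,"dy":-0.6,"dz":0,"grip":0},
    {"wx":0,"wy":-1,"wz":0,"dx":0,"dy":0,"dz":0,"grip":0},
    {"wx":0,"wy":-1,"wz":0,"dx":0,"dy":0,"dz":0,"grip":0},
    {"wx":0,"wy":0,"wz":0,"dx":0,"dy":0,"dz":0,"grip":0},
  ],
)

```text
clock: 35.02
eef_pos: [668.6, -145.7, 308.8]
tool_rot: [0.148, -0.691, 0.691, -0.15]
wrist_force: [-0.5, -0.6, -1.6]
grip_width: 43.2
```

Run:
```python
from h import *
tilt();plan(402,198,310,115)
```

```text
level wx,wz units [-0.01 -0.01]
eef [ 668.6 -145.7  308.8] jaw -65.7 q6 0.88 clock 35.02 w 43.2
turn wy total units -0.09 | shift units dx,dy,dz [  3.86  -0.05 -16.97] | tilt deg -1.0
```

Emit:
move_arm(
  steps=[
    {"wx":0,"wy":-0.09,"wz":0,"dx":0,"dy":-0.8,"dz":-0.5,"grip":0},
    {"wx":0,"wy":0,"wz":0,"dx":0.23,"dy":-0.8,"dz":-1,"grip":0},
    {"wx":0,"wy":0,"wz":0,"dx":0.23,"dy":-0.1,"dz":-1,"grip":0},
    {"wx":0,"wy":0,"wz":0,"dx":0.23,"dy":-0.05,"dz":-1,"grip":0},
    {"wx":0,"wy":0,"wz":0,"dx":0.23,"dy":-0.05,"dz":-1,"grip":0},
    {"wx":0,"wy":0,"wz":0,"dx":0.23,"dy":-0.05,"dz":-1,"grip":0},
    {"wx":0,"wy":0,"wz":0,"dx":0.23,"dy":-0.05,"dz":-1,"grip":0},
    {"wx":0,"wy":0,"wz":0,"dx":0.23,"dy":-0.05,"dz":-1,"grip":0},
    {"wx":0,"wy":0,"wz":0,"dx":0.23,"dy":-0.05,"dz":-1,"grip":0},
    {"wx":0,"wy":0,"wz":0,"dx":0.23,"dy":-0.05,"dz":-1,"grip":0},
  ],
)

```text
clock: 36.28
eef_pos: [514.8, 59.9, 374.2]
tool_rot: [0.142, -0.691, 0.693, -0.151]
wrist_force: [0.6, -0.5, -2.4]
grip_width: 43.3
```

Run:
```python
from h import *
tilt();plan(402,198,310,115)
```

```text
level wx,wz units [-0.04 -0.09]
eef [514.8  59.9 374.2] jaw -66.1 q6 1.2 clock 36.27 w 43.3
turn wy total units -0.14 | shift units dx,dy,dz [ 1.76  2.57 -6.91] | tilt deg -0.9999
```

Emit:
move_arm(
  steps=[
    {"wx":-0.04,"wy":-0.14,"wz":-0.09,"dx":0,"dy":0,"dz":-0.7,"grip":0},
    {"wx":0,"wy":0,"wz":0,"dx":0.3,"dy":0,"dz":-1,"grip":0},
    {"wx":0,"wy":0,"wz":0,"dx":0.3,"dy":0.2,"dz":-1,"grip":0},
    {"wx":0,"wy":0,"wz":0,"dx":0.3,"dy":0.4,"dz":-1,"grip":0},
    {"wx":0,"wy":0,"wz":0,"dx":0.3,"dy":0.4,"dz":-1,"grip":0},
    {"wx":0,"wy":0,"wz":0,"dx":0.3,"dy":0.5,"dz":-0.9,"grip":0},
    {"wx":0,"wy":0,"wz":0,"dx":0.2,"dy":0.4,"dz":-0.5,"grip":0},
    {"wx":0,"wy":0,"wz":0,"dx":0,"dy":0.2,"dz":-0.2,"grip":0},
    {"wx":0,"wy":0,"wz":0,"dx":0,"dy":0,"dz":0,"grip":0},
  ],
)

```text
clock: 37.4
eef_pos: [405.4, 192.3, 326.7]
tool_rot: [-0.151, 0.691, -0.69, 0.155]
wrist_force: [-0.7, -0.4, -1.4]
grip_width: 43.2
```

Run:
```python
from h import *
c=cam("wrist");im=get_image("wrist");cv2.imwrite("pics/w10.png",im[:,:,::-1])
tilt();plan(402,198,310,115)
```

```text
level wx,wz units [-0.   -0.04]
eef [405.5 192.2 326.8] jaw -65.0 q6 1.5 clock 37.45 w 43.6
turn wy total units -0.0 | shift units dx,dy,dz [ 0.03  0.67 -0.27] | tilt deg -1.0
```

View pics/w10.png

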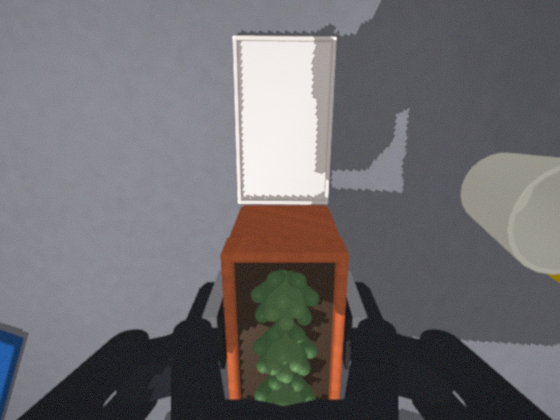

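The empty oblong saucer's corners are at (233,37), (336,37), (330,204) and (238,204). The pot's rim in hand runs from (222,250)–(346,250) at the far edge to row ~400 at the near edge.

Run:
```python
from h import *
c=cam("wrist");s=read_state()
p=quad(c,[(233,36.5),(336,37),(329.5,204),(238.5,204.5)],10)
zr=s["eef_pos"][2]-200.5+61
q=quad(c,[(222,250),(347,250),(343,402),(228,402)],zr);print("off",q-s["eef_pos"][:2])
plan(*p,230,115)
```

```text
centre [460.8 217.1] sides [ 74.9 127.1  76.6 127.8] angle 24.7 25.3
centre [408.3 192.5] sides [41.8 65.4 45.2 65.3] angle 24.9 24.9
off [2.79858299 0.36147161]
eef [405.5 192.2 326.8] jaw -65.0 q6 1.5 clock 37.45 w 43.6
turn wy total units -0.0 | shift units dx,dy,dz [-2.43  3.87  0.03] | tilt deg -1.0
```

The pot's near edge is hidden by the gripper. From its far edge, the pot is centred on the TCP to within about 1 mm, so I'll aim the TCP at (461,217).

Emit:
move_arm(
  steps=[
    {"wx":0,"wy":0,"wz":0,"dx":-0.6,"dy":0,"dz":0,"grip":0},
    {"wx":0,"wy":0,"wz":-0.04,"dx":-0.9,"dy":0,"dz":0,"grip":0},
    {"wx":0,"wy":0,"wz":0,"dx":-0.6,"dy":0.3,"dz":0,"grip":0},
    {"wx":0,"wy":0,"wz":0,"dx":-0.2,"dy":0.9,"dz":0,"grip":0},
    {"wx":0,"wy":0,"wz":0,"dx":0,"dy":1,"dz":0,"grip":0},
    {"wx":0,"wy":0,"wz":0,"dx":0,"dy":0.9,"dz":0,"grip":0},
    {"wx":0,"wy":0,"wz":0,"dx":0,"dy":0.6,"dz":0,"grip":0},
    {"wx":0,"wy":0,"wz":0,"dx":0,"dy":0.3,"dz":0,"grip":0},
    {"wx":0,"wy":0,"wz":0,"dx":0,"dy":0,"dz":0,"grip":0},
  ],
)

```text
clock: 38.58
eef_pos: [464.4, 213.8, 227.5]
tool_rot: [0.149, -0.691, 0.691, -0.153]
wrist_force: [-0.6, 0.0, -1.7]
grip_width: 43.1
```

Run:
```python
from h import *
tilt();plan(461,217.2,200.5,115)
```

```text
level wx,wz units [-0.01 -0.04]
eef [464.4 213.8 227.5] jaw -65.4 q6 1.5 clock 38.58 w 43.1
turn wy total units -0.05 | shift units dx,dy,dz [ 0.07  1.08 -0.18] | tilt deg -1.0
```

Emit:
move_arm(
  steps=[
    {"wx":0,"wy":-0.05,"wz":-0.04,"dx":0.07,"dy":0.1,"dz":-0.18,"grip":0},
    {"wx":0,"wy":0,"wz":0,"dx":0,"dy":0.4,"dz":0,"grip":0},
    {"wx":0,"wy":0,"wz":0,"dx":0,"dy":0.2,"dz":0,"grip":0},
    {"wx":0,"wy":0,"wz":0,"dx":0,"dy":0,"dz":0,"grip":0},
  ],
)

```text
clock: 39.08
eef_pos: [461.0, 217.6, 210.2]
tool_rot: [0.153, -0.69, 0.691, -0.154]
wrist_force: [0.1, 0.3, -1.5]
grip_width: 43.0
```

Run:
```python
from h import *
tilt();plan(461,217.2,200.5,115)
```

```text
level wx,wz units [-0.01 -0.01]
eef [461.  217.6 210.2] jaw -65.0 q6 1.5 clock 39.08 w 43.0
turn wy total units 0.01 | shift units dx,dy,dz [0.01 0.39 0.01] | tilt deg -1.0
```

Emit:
move_arm(
  steps=[
    {"wx":0,"wy":0,"wz":0,"dx":0,"dy":0.2,"dz":0,"grip":0},
    {"wx":0,"wy":0,"wz":0,"dx":0,"dy":0.12,"dz":0,"grip":0},
    {"wx":0,"wy":0,"wz":0,"dx":0,"dy":0.06,"dz":0,"grip":0},
    {"wx":0,"wy":0,"wz":0,"dx":0,"dy":0,"dz":0,"grip":0},
  ],
)

```text
clock: 39.58
eef_pos: [461.3, 217.6, 200.5]
tool_rot: [0.152, -0.69, 0.691, -0.154]
wrist_force: [-0.9, -0.1, 0.5]
grip_width: 43.3
```

Emit:
move_arm(
  steps=[
    {"wx":0,"wy":0,"wz":0,"dx":0,"dy":0.05,"dz":0,"grip":0},
    {"wx":0,"wy":0,"wz":0,"dx":0,"dy":0.04,"dz":0,"grip":0},
  ],
)

```text
clock: 39.83
eef_pos: [461.3, 217.6, 200.5]
tool_rot: [0.152, -0.69, 0.691, -0.154]
wrist_force: [-7.2, -3.9, 13.8]
grip_width: 42.7
```

Contact at 14 N. Release, lift and check.

Emit:
move_arm(
  steps=[
    {"wx":0,"wy":0,"wz":0,"dx":0,"dy":-0.04,"dz":0,"grip":0.52},
    {"wx":0,"wy":0,"wz":0,"dx":0,"dy":0,"dz":0,"grip":0.57},
    {"wx":0,"wy":0,"wz":0,"dx":0,"dy":0,"dz":0,"grip":0.7},
    {"wx":0,"wy":0,"wz":0,"dx":0,"dy":0,"dz":0,"grip":0.85},
    {"wx":0,"wy":0,"wz":0,"dx":0,"dy":-0.5,"dz":0,"grip":0.95},
    {"wx":0,"wy":0,"wz":0,"dx":0,"dy":-1,"dz":0,"grip":1},
    {"wx":0,"wy":0,"wz":0,"dx":0,"dy":-1,"dz":0,"grip":1},
    {"wx":0,"wy":0,"wz":0,"dx":0,"dy":-1,"dz":0,"grip":1},
    {"wx":0,"wy":0,"wz":0,"dx":0,"dy":-1,"dz":0,"grip":1},
    {"wx":0,"wy":0,"wz":0,"dx":0,"dy":-0.4,"dz":0,"grip":1},
    {"wx":0,"wy":0,"wz":0,"dx":0,"dy":0,"dz":0,"grip":1},
  ],
)

```text
clock: 41.2
eef_pos: [460.6, 217.6, 331.9]
tool_rot: [0.151, -0.69, 0.691, -0.156]
wrist_force: [0.6, 0.0, -0.5]
grip_width: 85.6
```

Run:
```python
from h import *
c=cam("wrist");im=get_image("wrist");cv2.imwrite("pics/w11.png",im[:,:,::-1]);r=masks(im)[0]
print("red61");[print(*x) for x in rects(c,r,61,1000)]
t=get_image("top");cv2.imwrite("pics/t2.png",t[90:390,130:430,::-1].repeat(2,0).repeat(2,1))
```

```text
red61
[284. 215.] [463.7 217.6] [79.8 42.9] 25.0 [463.2 217.2]
[535.  27.] [635.8 130.8] [32.3 38.2] 25.1 [637.1 130.3]
```

View pics/w11.png

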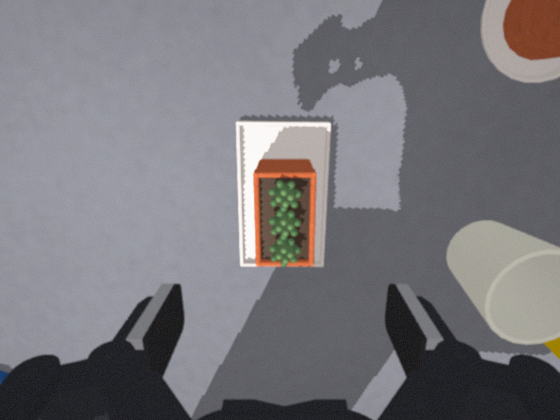

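View pics/t2.png

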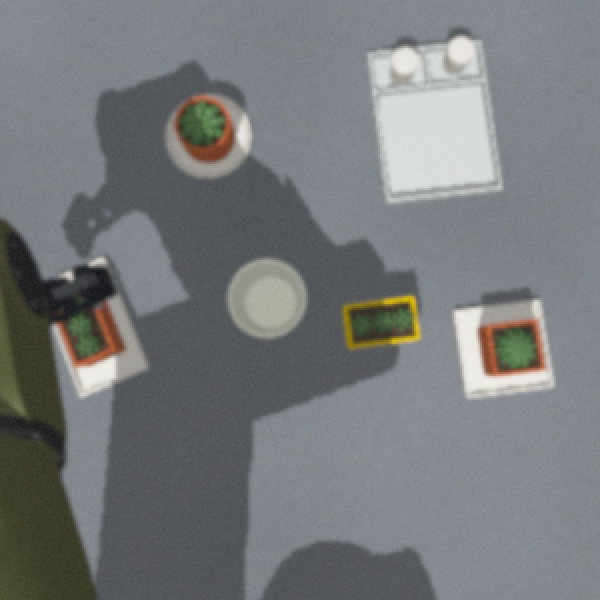

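The oblong pot is centred within about 1.5 mm and in line at 25.0°. In the top view the square pot may sit slightly right on its saucer, so I'll check that with the top camera's numbers.

Run:
```python
from h import *
im=get_image("top");c=cam("top");r,w,h=masks(im)
w2=(((h[...,1]<40)&(h[...,2]>122))).astype(np.uint8)|r
for k in cv2.findContours(w2,0,1)[0]:
    m=k[:,0].mean(0)
    if abs(m-[382,264]).max()<12 and cv2.contourArea(k)>300:
        print("saucer+pot z10",cv2.minAreaRect(cast(c,k[:,0],10).astype(np.float32)))
for k in cv2.findContours(r,0,1)[0]:
    if cv2.contourArea(k)>100 and k[:,0,0].mean()>350:
        x,y,W,H=cv2.boundingRect(k);print(x,y,W,H)
# predicted outline of pot centred at (446.7,-216.8) 8.5deg
a=np.radians(8.5);R=np.array([[np.cos(a),-np.sin(a)],[np.sin(a),np.cos(a)]])
for z in(3,63):
    q=(R@(26*np.array([[1,1,-1,-1],[1,-1,-1,1]]))).T+[446.7,-216.8];print(z,proj(c,np.c_[q,[z]*4]).round(1).tolist())
```

```text
370 250 32 28
3 [[366.2, 253.4], [390.5, 250.2], [394.5, 274.8], [370.0, 278.0]]
63 [[371.4, 252.4], [397.3, 249.1], [401.6, 275.3], [375.5, 278.7]]
```

The square pot's mask spans columns 370–402 and rows 250–278. A centred pot would give 366–402 and 249–279, so it agrees to about 1–2 px except at the darker lower left base corner. The wrist view gave a 1.5–2 mm offset. All good, so I'll hand in.

```bash
python3 -c "
from workcell import *
print(read_state()['clock'],hand_in())"
```

```text
the job is handed in; nothing more can be done
41.35 None
```

All three pots are back upright on their own saucers, and the job was handed in at 41.4 s. I parked the oblong pot in the tray section, put the square pot on the square saucer and the round pot on the round saucer. The oblong pot then went onto the oblong saucer.

Last checks:

| Pot | Offset from saucer middle | Sides |
|---|---|---|
| Round | about 0.6 mm | – |
| Square | about 2 mm | aligned at 8.5° |
| Oblong | about 1.3 mm | aligned at 25° |

- **Force:** contact force when setting down stayed at or below about 20 N in the readings taken.
- **Left alone:** the cup, vials and yellow look-alike were not handled and looked in place in the final top view. I did not measure them.
- **Disagreement:** the top camera's mask of the square pot fell about 4 px short at its lower left base corner. The other edges agreed within about 1 px, so I took that corner as a colour-mask effect. I have not confirmed that, and I did not settle it with another look.

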